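Hang the paint-tube bin on the louvre rack and lock it

TASK

Hang the blue bin, with its two paint tubes in it, in the empty bay of the grey rack: lift it over the metal tongue and let it down so that its back lip hooks behind the tongue and it hangs level and centred in the bay, free of the gripper. Then push the red keeper on top of the rack sideways as far as it goes, over the hung bin's lip. Keep the tubes in the bin and leave the two tape rolls beside the rack where they are.

Things in the scene. Friction and masses are not known exactly. Their poses are not given: they have to be found in the camera images.
- bin_grip (a point): Centre of the grip of the loose blue bin: an upright block 16 thick (x), 40 wide (y), 36 tall, over the middle of the bin. 92 above the bin's underside; the grip's top is 110 above it, the rest of the bin at most 56. x points to the bin's back, z up. The bin starts on the table with its back roughly away from the robot.
- free_bay (a point): Where the centre of the bin's grip is when the bin hangs properly in the empty bay, 142 above the table; fixed to the rack. A small blue tag on the front edge of the rack's base marks this bay. x points into the rack (away from its user), y left, z up. Hung, the bin's underside is 50 above the table and the foot of its back leans on a sloping apron below the tongue.
- rack: Grey louvre rack, fixed, 350 wide (y); base 165 deep, 10 thick; upright panel 122 high behind two bays whose centres lie 85 left and right of the middle. Origin on the table at the rack's middle, below the tongues' back faces; x away from its user, y left, z up. A hung bin's centre is at x = -69. The empty bay may be either one.
- neighbour_bin: Grey bin of the same shape, fixed, hanging in the other bay with a tube in it; the top of its grip is 160 above the table. Origin at the centre of its underside, axes as the rack's. Carry the blue bin clear of it.
- keeper_knob (a point): Point on the red keeper's knob, an upright block 20 deep (x), 18 wide (y), from 135 to 175 above the table, on top of the rack's panel. The point is on its middle axis, 160 above the table, at x = +36 of the rack. Axes as the rack's. The keeper's 44 wide plate (111 to 115 above the table) passes over a properly hung bin's lip with 5 to spare.
- keeper (a joint): Sliding of the keeper along the rack's y axis in m: about 0 mid-way (both bays open), +0.055 stop over the left bay's lip (rack +y), -0.055 stop over the right bay's. Stays where it is left; about 2 N moves it.
- bin: Blue open bin, 110 deep (x), 130 wide (y), 55 high at the back, 0.2 to 0.4 kg with tubes. Origin: centre of its underside; x to its back, z up. Back wall's outer face at x = +55. Behind it a 70 wide lip runs back (underside 52, top 56 above the bin's underside) and turns down in a flange 4 thick, 14 behind the wall, lower edge 36 above the bin's underside.
- sky_tube_mid (a point): Middle of the light-blue paint tube, 84 x 26 x 20, lying loose in the front half of the bin along its y.
- red_tube_mid (a point): Middle of the carmine paint tube, 92 x 28 x 21, lying loose in the back half of the bin along its y.
- tape_roll: Roll of masking tape, 100 across, 25 high, flat on the table in front of the rack; origin under its centre. A bystander.
- tongue_top (a point): Middle of the top edge of the bay's aluminium tongue, 102 above the table, 66.5 behind free_bay in x; 90 wide (y), 5 thick. It fits the lip's 14 gap with 9 to spare: come down with the grip 4 to 5 deeper (+x) than free_bay. The lip starts to catch 16 above hung height; let go about 9 above it: the bin drops, and the apron (sloping 9 out over 18 of height) slides it out level.
- kraft_tape: Wide roll of brown tape, 90 across, 48 high, flat on the table to the right of the rack; origin under its centre. A bystander.
Things that resemble listed ones, but are neither listed nor needed, are in the scene too. Of the things that look like the part that bears red_tube_mid, the smallest one is meant.

How it is judged:
By the outcome, as a careful person would: the job done as asked, in the order asked, and still so for the second after the job is handed in, with the robot touching nothing.
It also fails if it takes over 53 s, if anything falls off the work surface, if the arm or the gripper's body presses on something with over 40 N, if the wrist force passes 120 N, or if a joint passes its speed limit or range.

ROBOT

A 7-joint arm with a two-finger parallel gripper is mounted at the origin on a cart in front of the work surface, level with it; the furniture and walls round the work are solid. World frame = base frame: x ahead of the robot, y to its left, z up, the work surface at z = 0. Lengths are in m, angles in rad, forces in N, time in s.
With the tool pointing down it reaches from about 0.4 to 0.85 m from the base axis. Payload 10.4 kg.
Tool frame: the origin (TCP) lies midway between the tips of the shut fingers; the grasp point (between the pads) lies 19 mm behind it; z points along the fingers, y is the direction in which the jaws open and shut (so a half turn about z gives the same grasp; the last joint's range is limited). The gripper opens to 85 mm and grips with 20 to 120 N. Pads are 22 mm wide; open, the fingers measure 114 mm over their backs; the gripper's body (76 mm by 85 mm) begins 54 mm behind the grasp point. The pads swing forward as they close: fully open they stand 13 mm farther back than shut.
Start: joints at [-1.252, 0.332, -0.065, 1.46, 0.022, 1.35, -0.088], TCP at [0.209, 0.589, 0.206] pointing down, gripper open.
Joint ranges: [-2.6, 2.6], [-0.5, 2.12], [-1.47, 1.34], [0.16, 2.42], [-1.27, 4.41], [0.06, 2.06], [-2.6, 2.6]. Speed limits (rad/s): [2.22, 2.22, 2.79, 2.79, 3.14, 3.14, 3.14].

INTERFACE

Orientations are given as a unit quaternion [x, y, z, w].
In Python, from workcell import get_obs, camera, calibration, hand_in gives the robot as it stands.
- The arm moves only by the shell command python3 -m handwheel 'ROWS' [FORCE]. ROWS is JSON, a list of rows, each an object with "jaw": the finger opening in mm, from 0 to 85.4; "delta_pos": the shift along the tool's x, y, z scaled (see below), a list of three; "turn": the turn about the tool's z scaled (see below). In form: [{"jaw": jaw, "delta_pos": [tx, ty, tz], "turn": turn}, ...]. A call has 1 to 10 rows; each row is the pose to reach, as a shift and turn from the pose commanded when the call began, along the tool's axes at that moment, turning the shorter way round; what a row does not reach only later rows make up. The controller multiplies each number of a shift by 1 m and each number of a turn by pi rad. A row lasts 1/12 s, in which the tool goes at most 41.7 mm and 7.16 degrees, less where a joint would pass 70% of its speed; a pose out of reach is approached as far as the arm can. A call with a number of a shift or a turn outside -1 to 1 is refused whole. A call with a gripper value outside its range is refused whole. The fingers move at their own pace and stop on an object; FORCE is the grip in N (left out, the last holds). Time passes only in rows, so rows that repeat a pose let the fingers close. It gives the time, the measured TCP pose, the force and the opening at its end, in the units of the state.
- get_obs(): the state, without advancing time (a new reading comes with each control period).
- camera(name): name is "scene" or "side" or "wrist"; returns the picture (384x512x3 uint8, red, green, blue); there is no depth.
- calibration(name): a dict with "mtx" (3x3 intrinsics, pixels), "rvec" (rotation vector, rad) and "tvec" (3), from world to camera coordinates, as OpenCV has them. Camera axes: x right, y down, z forward; pixel columns grow to the right and rows downward; lengths in m; the calibration is good to about 2 mm. The wrist camera is an equidistant fisheye: a pixel r from the principal point sees the ray r / f radians off the axis. A picture is of the moment at which its call begins: read the wrist's pose just before it. calibration takes no time and is no camera call; for the wrist camera it gives the pose at the moment of the call.
- hand_in(): hands the job in, once; it reports no verdict.
The state is a dict: "clock": time; "joint_pos": joint angles; "joint_velocities": joint speeds; "tau": joint torques, N m; "position": TCP position; "ee_rot": TCP orientation; "ft_force": force on the tool from outside, world axes, zero at the start; "torque": the same for the moment, N m; "grip_width": opening from 0.0 (shut) to 1.0 (fully open).
Only numpy, scipy, OpenCV 4.12 (cv2) and the standard library are available. Lean on these libraries where they do the work, as an engineer would, in place of code of your own. Each camera call takes 0.05 s, during which the arm holds its last target.

## Working session

There is one attempt and no reset: what is moved stays moved. The work goes in short steps, Python scripts to look and compute and a shell command to move; the robot and the scene stay as the last step left them, time stands still between calls to the robot, and variables do not carry over. Pictures are saved under pics/ and viewed, and the job is handed in when it is done.

```bash
mkdir -p pics; ls; python3 - <<'E'
from workcell import *
import cv2
o=get_obs();print(o)
for n in ["scene","side","wrist"]:
    c=calibration(n);print(n,c)
    cv2.imwrite(f"pics/{n}0.png",camera(n)[:,:,::-1])
E
```

```text
pics
{'clock': 0.0, 'joint_pos': array([-1.25156699,  0.33286805, -0.0647325 ,  1.4609474 ,  0.02161708,
        1.34989982, -0.08849402]), 'joint_velocities': array([ 9.08624145e-04,  6.06655916e-04, -1.22243167e-03, -2.65345451e-04,
        7.08179038e-04,  8.89428602e-05,  6.53603820e-04]), 'tau': array([ 3.22158476e-04, -6.25448084e+01,  4.93094896e-02, -3.91596937e+01,
        1.61531952e-02,  1.01727553e-02,  3.14346300e-05]), 'position': array([0.20936185, 0.58845019, 0.20481553]), 'ee_rot': array([ 1.70053374e-01,  9.85434595e-01, -7.07961463e-04, -8.53079899e-05]), 'ft_force': array([ 0.39340782, -0.47330702, -0.36514705]), 'torque': array([-0.00073543, -0.03087527, -0.01771282]), 'grip_width': 1.0022629825681817}
scene {'mtx': array([[363.23460706,   0.        , 254.76190579],
       [  0.        , 363.23460706, 184.18633947],
       [  0.        ,   0.        ,   1.        ]]), 'rvec': array([ 1.98020287, -1.11015657,  0.54313966]), 'tvec': array([-0.28258084,  0.42650267,  0.52630943])}
side {'mtx': array([[404.30746554,   0.        , 258.05227444],
       [  0.        , 404.30746554, 185.92246944],
       [  0.        ,   0.        ,   1.        ]]), 'rvec': array([ 2.23261951, -0.0340489 , -0.01332544]), 'tvec': array([-0.58540251,  0.16415127,  1.01414436])}
wrist {'mtx': array([[297.31863964,   0.        , 253.93712549],
       [  0.        , 297.31863964, 189.96448246],
       [  0.        ,   0.        ,   1.        ]]), 'rvec': array([-2.36535078, -1.66743859, -0.24446631]), 'tvec': array([-0.62497313, -0.03672676,  0.37776078])}
```

View pics/scene0.png

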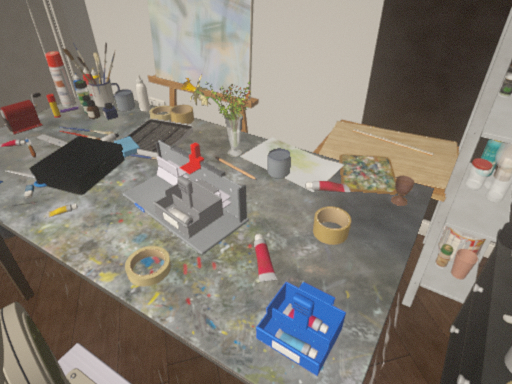

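View pics/side0.png

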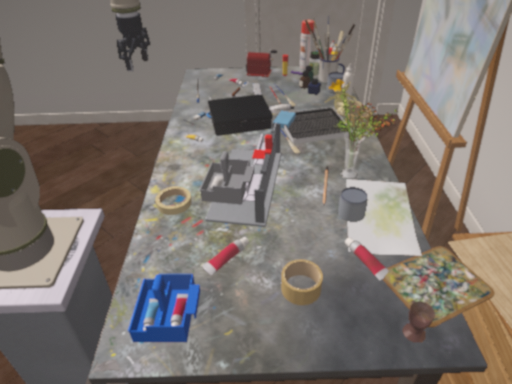

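View pics/wrist0.png

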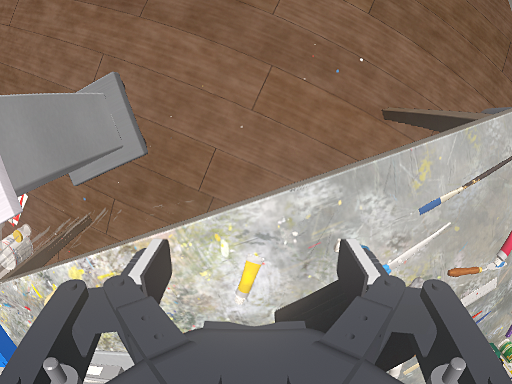

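The scene view shows the blue bin near (302,325), the rack near (190,195) with the red keeper at (192,155), and the tape rolls at (148,265) and (332,225). I need crops to tell which bay is empty.

```bash
cat > h.py <<'E'
from workcell import *
import cv2, numpy as np
def R(n,c=None):
    c=c or calibration(n); r=cv2.Rodrigues(c['rvec'])[0]; return c['mtx'],r,c['tvec']
def ray(n,uv,c=None):
    K,r,t=R(n,c); u=np.atleast_2d(np.array(uv,float))
    d=(u-[K[0,2],K[1,2]])/K[0,0]
    if n=='wrist':
        th=np.linalg.norm(d,axis=1,keepdims=True); v=np.hstack([d/np.maximum(th,1e-9)*np.sin(th),np.cos(th)])
    else: v=np.hstack([d,np.ones((len(d),1))])
    return -r.T@t, v@r
def onz(n,uv,z,c=None):
    o,d=ray(n,uv,c); s=(z-o[2])/d[:,2]; return o+s[:,None]*d
def proj(n,P,c=None):
    K,r,t=R(n,c); q=np.atleast_2d(P)@r.T+t
    if n=='wrist':
        rho=np.linalg.norm(q[:,:2],axis=1,keepdims=True); th=np.arctan2(rho[:,0],q[:,2])[:,None]
        return q[:,:2]/rho*th*K[0,0]+[K[0,2],K[1,2]]
    return q[:,:2]/q[:,2:]*K[0,0]+[K[0,2],K[1,2]]
def tri(uvs,cals=None):
    A=np.zeros((3,3));b=np.zeros(3)
    L=[]
    for n,uv in uvs:
        o,d=ray(n,uv,(cals or {}).get(n)); d=d[0]/np.linalg.norm(d[0]); M=np.eye(3)-np.outer(d,d); A+=M;b+=M@o; L.append((o,d))
    p=np.linalg.solve(A,b); return p,[np.linalg.norm((np.eye(3)-np.outer(d,d))@(p-o))*1e3 for o,d in L]
def crop(src,x0,y0,x1,y1,k,out):
    im=cv2.imread(src)[y0:y1,x0:x1]; cv2.imwrite(out,cv2.resize(im,None,fx=k,fy=k,interpolation=cv2.INTER_CUBIC))
E
python3 - <<'E'
from h import *
crop('pics/scene0.png',110,130,260,260,5,'pics/s1.png')
crop('pics/side0.png',190,125,310,235,5,'pics/s2.png')
crop('pics/scene0.png',240,270,360,380,5,'pics/s3.png')
crop('pics/side0.png',115,260,225,355,5,'pics/s4.png')
print(onz('scene',[[302,325],[190,200],[332,240],[148,268]],0)); print(onz('side',[[165,310],[240,200],[300,295],[174,202]],0))
E
```

```text
[[ 0.40369587 -0.19242384  0.        ]
 [ 0.59156376  0.250155    0.        ]
 [ 0.65241028 -0.15452667  0.        ]
 [ 0.34973844  0.17322617  0.        ]]
[[ 0.38186973 -0.18512944  0.        ]
 [ 0.53760169  0.17609078  0.        ]
 [ 0.67513034 -0.1567783   0.        ]
 [ 0.34921785  0.17583139  0.        ]]
```

View pics/s1.png

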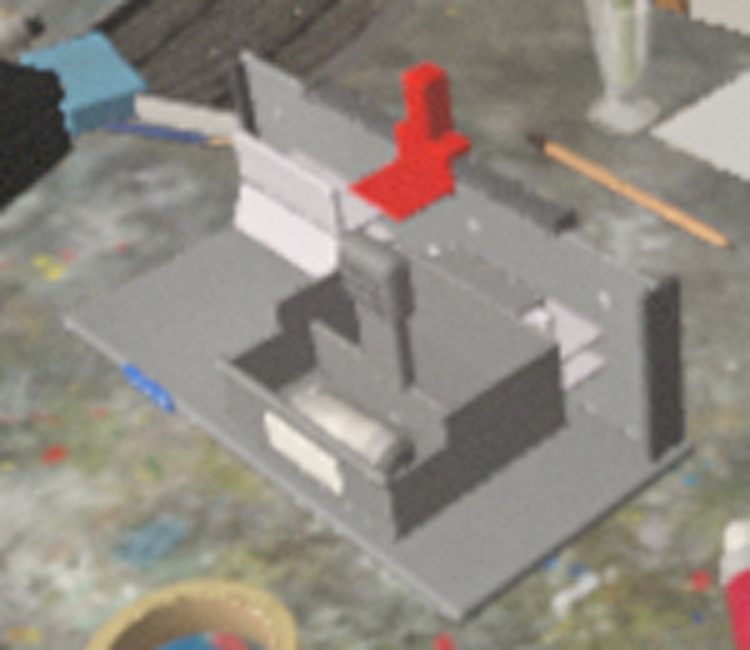

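View pics/s2.png

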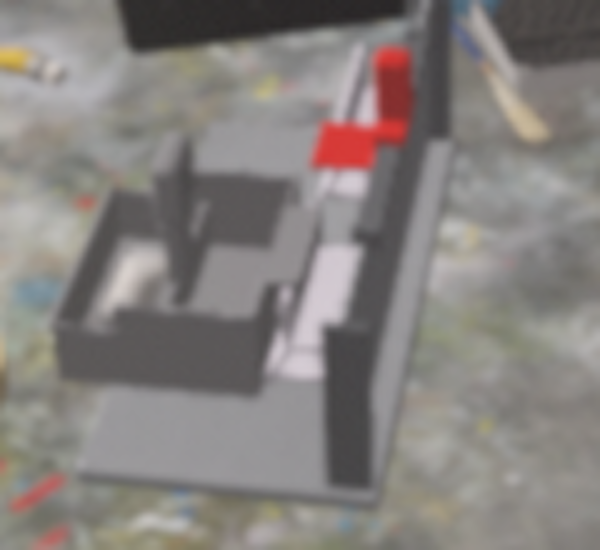

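View pics/s3.png

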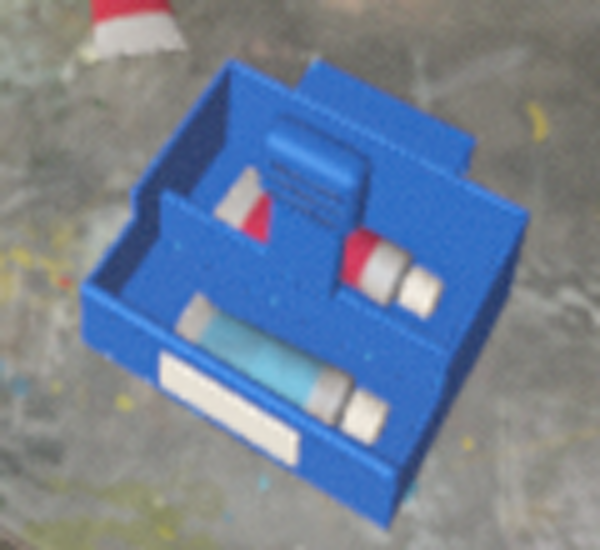

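View pics/s4.png

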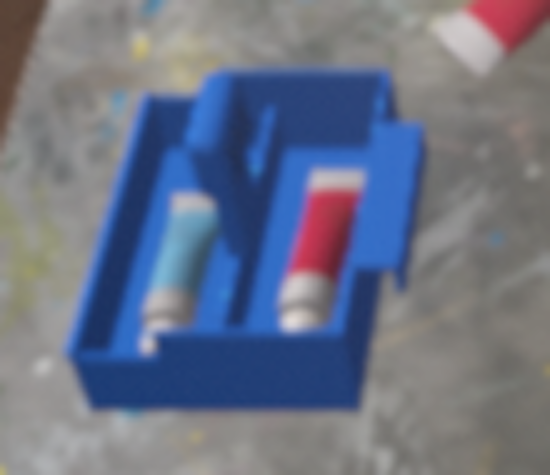

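The empty bay is the left one: the blue tag is at scene (139,207), and the grey bin hangs in the right bay. So the keeper has to go to +y. Next I'll measure the rack and bin poses.

```bash
python3 - <<'E'
from h import *
np.set_printoptions(precision=4,suppress=True)
S=lambda x,y:(110+x/5,130+y/5); D=lambda x,y:(190+x/5,125+y/5)
B=lambda x,y:(240+x/5,270+y/5); C=lambda x,y:(115+x/5,260+y/5)
print('rack scene FL FR BR',onz('scene',[S(66,320),S(460,608),S(691,450)],.01))
print('rack side FR BR',onz('side',[D(80,474),D(378,494)],.01))
print('keeper knob top scene',onz('scene',[S(427,75)],.175),'side',onz('side',[D(394,57)],.175))
print('bin bottom scene FL FR BR',onz('scene',[B(88,348),B(388,526)],.0))
print('bin back rim scene L R',onz('scene',[B(230,62),B(525,212)],.055))
print('bin side bottom FR BR, rim BL',onz('side',[C(95,408),C(360,408)],0),onz('side',[C(390,72)],.055))
print('grip top scene corners',onz('scene',[B(280,120),B(370,163),B(360,190),B(267,142)],.110))
print('grip top side',onz('side',[C(235,75),C(205,150)],.11))
for nm,p,q in [('gripTop',B(318,150),C(212,110)),('knobtop',S(427,75),D(394,57))]:
    print(nm,tri([('scene',p),('side',q)]))
E
```

```text
rack scene FL FR BR [[0.5046 0.4236 0.01  ]
 [0.4475 0.0916 0.01  ]
 [0.5974 0.0571 0.01  ]]
rack side FR BR [[0.4489 0.086  0.01  ]
 [0.6069 0.0638 0.01  ]]
keeper knob top scene [[0.617  0.2271 0.175 ]] side [[0.623  0.2301 0.175 ]]
bin bottom scene FL FR BR [[ 0.3318 -0.1335  0.    ]
 [ 0.3301 -0.2583  0.    ]]
bin back rim scene L R [[ 0.4394 -0.1354  0.055 ]
 [ 0.4358 -0.2613  0.055 ]]
bin side bottom FR BR, rim BL [[ 0.3313 -0.2574  0.    ]
 [ 0.4382 -0.261   0.    ]] [[ 0.4434 -0.1359  0.055 ]]
grip top scene corners [[ 0.387  -0.1804  0.11  ]
 [ 0.3873 -0.2151  0.11  ]
 [ 0.3756 -0.2166  0.11  ]
 [ 0.3763 -0.1807  0.11  ]]
grip top side [[ 0.3932 -0.1812  0.11  ]
 [ 0.3878 -0.2176  0.11  ]]
gripTop (array([ 0.3857, -0.1959,  0.1062]), [np.float64(0.5678916268914034), np.float64(0.5678916268913355)])
knobtop (array([0.6229, 0.2329, 0.1717]), [np.float64(1.3600494909934335), np.float64(1.3600494909935545)])
```

```bash
python3 - <<'E'
from h import *
from scipy.spatial.transform import Rotation as Ro
np.set_printoptions(precision=4,suppress=True)
o=get_obs(); T=Ro.from_quat(o['ee_rot']).as_matrix()
K,r,t=R('wrist'); c=-r.T@t
print('tool axes cols\n',T); print('cam in tool',T.T@(c-o['position'])); print('cam axes in tool (cols x,y,z)\n',T.T@r.T)
E
```

```text
tool axes cols
 [[-0.9422  0.3351 -0.0003]
 [ 0.3351  0.9422 -0.001 ]
 [-0.     -0.0011 -1.    ]]
cam in tool [ 0.0726  0.0001 -0.1677]
cam axes in tool (cols x,y,z)
 [[-0.0009 -0.958  -0.2867]
 [ 1.     -0.0013  0.0012]
 [-0.0015 -0.2867  0.958 ]]
```

```bash
R='{"jaw":50,"delta_pos":[-0.379,-0.127,-0.055],"turn":0.39}'; python3 -m handwheel '[{"jaw":50,"delta_pos":[-0.038,-0.013,-0.03],"turn":0.039},{"jaw":50,"delta_pos":[-0.07,-0.025,-0.055],"turn":0.078},{"jaw":50,"delta_pos":[-0.11,-0.037,-0.055],"turn":0.117},{"jaw":50,"delta_pos":[-0.149,-0.05,-0.055],"turn":0.156},{"jaw":50,"delta_pos":[-0.187,-0.063,-0.055],"turn":0.195},{"jaw":50,"delta_pos":[-0.226,-0.076,-0.055],"turn":0.234},{"jaw":50,"delta_pos":[-0.264,-0.089,-0.055],"turn":0.273},{"jaw":50,"delta_pos":[-0.303,-0.101,-0.055],"turn":0.312},{"jaw":50,"delta_pos":[-0.341,-0.114,-0.055],"turn":0.351},{"jaw":50,"delta_pos":[-0.379,-0.127,-0.055],"turn":0.39}]'; python3 -c "
from h import *;o=get_obs();print(o['joint_pos'],o['position'],o['ee_rot'])"
```

```text
clock: 0.98
position: [0.5253, 0.3406, 0.2606]
ee_rot: [0.708, 0.706, 0.0, -0.0]
ft_force: [0.3, 0.2, -0.7]
grip_width: 0.581
[-0.88116264  0.31474256  0.30344918  1.38772124 -0.09330552  1.45312994
 -0.58291757] [0.52525174 0.34056956 0.26060082] [ 7.07855461e-01  7.06357308e-01  9.71327084e-06 -9.22341912e-06]
```

```bash
python3 -m handwheel '[{"jaw":50,"delta_pos":[0,0,0],"turn":0}]'; python3 - <<'E'
from h import *
import pickle
c=calibration('wrist'); im=camera('wrist'); pickle.dump(c,open('w1.pkl','wb'))
cv2.imwrite('pics/w1.png',im[:,:,::-1]); crop('pics/w1.png',0,0,512,384,1.56,'pics/w1b.png')
E
```

```text
clock: 1.07
position: [0.5306, 0.3336, 0.2603]
ee_rot: [0.713, 0.702, -0.0, 0.002]
ft_force: [0.6, -1.8, 0.3]
grip_width: 0.587
```

View pics/w1b.png

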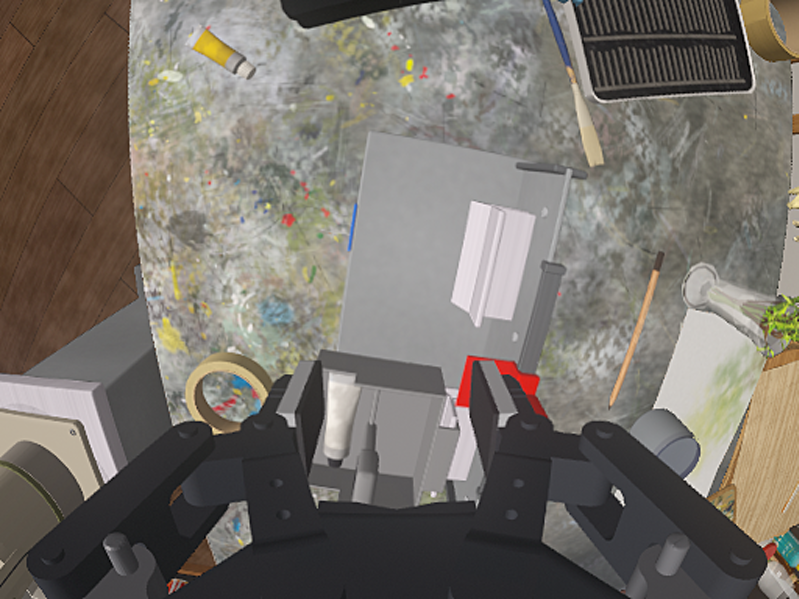

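The wrist view shows the empty bay with its tongue ridge, running from about (492,205) to (479,325) at 1.56x. It also shows the front-left base corner at (370,133) and the blue tag at (353,227).

```bash
python3 - <<'E'
from h import *
crop('pics/w1.png',205,75,385,225,4,'pics/w1c.png')
E
```

```text
(no output)
```

View pics/w1c.png

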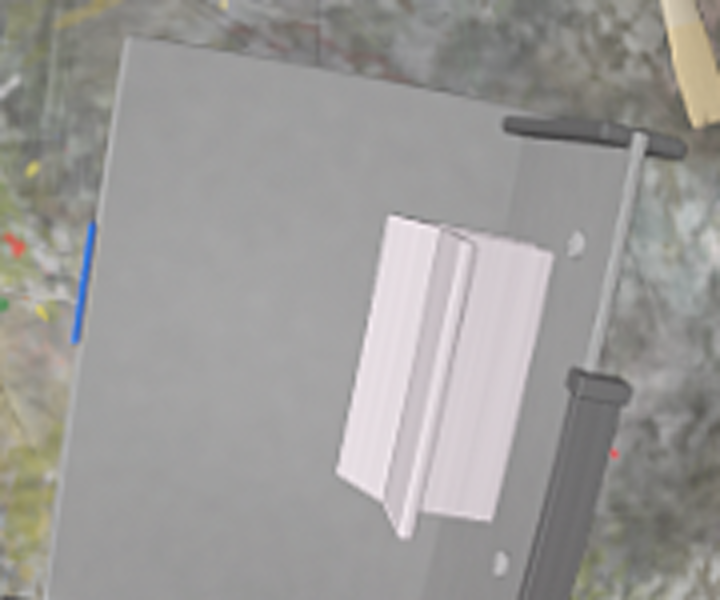

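```bash
python3 - <<'E'
from h import *
import pickle
np.set_printoptions(precision=4,suppress=True)
c=pickle.load(open('w1.pkl','rb'))
W=lambda x,y:(205+x/4,75+y/4)
print('cam',-R('wrist',c)[1].T@c['tvec'])
p=onz('wrist',[W(465,241),W(406,536)],.102,c); m=p.mean(0); d=p[0]-p[1]
print('tongue',p,m,np.linalg.norm(d),'yaw',np.degrees(np.arctan2(-d[0],d[1])))
q=onz('wrist',[W(127,39),W(94,222),W(77,342),W(52,580)],.010,c); print('front edge',q)
d=q[3]-q[0]; print('yaw front',np.degrees(np.arctan2(d[0],-d[1])), 'tag mid',(q[1]+q[2])/2)
for yaw in (-9.5,):
    a=np.radians(yaw); X=np.array([np.cos(a),np.sin(a)]);Y=np.array([-X[1],X[0]])
    print('free bay',m[:2]-.0665*X,'origin',m[:2]+.0025*X-.085*Y)
E
```

```text
cam [0.5318 0.4073 0.4277]
tongue [[0.6072 0.3712 0.102 ]
 [0.5928 0.2842 0.102 ]] [0.6    0.3277 0.102 ] 0.08817643801464374 yaw -9.36515919043292
front edge [[0.5097 0.433  0.01  ]
 [0.4966 0.3688 0.01  ]
 [0.4891 0.3258 0.01  ]
 [0.4753 0.234  0.01  ]]
yaw front -9.810352350684452 tag mid [0.4928 0.3473 0.01  ]
free bay [0.5344 0.3387] origin [0.5884 0.2435]
```

```bash
cat > rel.py <<'E'
import sys
from h import *
from scipy.spatial.transform import Rotation as Ro
# usage: rel.py x y z yaw_of_tool_y_deg
x,y,z,w=map(float,sys.argv[1:5])
o=get_obs(); T=Ro.from_quat(o['ee_rot']).as_matrix(); d=T.T@(np.array([x,y,z])-o['position'])
cur=np.degrees(np.arctan2(T[1,1],T[0,1]))
print('clock',round(o['clock'],2),'pos',o['position'].round(4),'yaw',round(cur,2),'tilt',T[2].round(4),'delta',d.round(4),'turn',round(((cur-w+180)%360-180)/180,4),'F',o['ft_force'].round(1),'j',o['joint_pos'].round(2),'grip',round(o['grip_width']*85.4,1))
E
python3 rel.py 0.386 -0.197 0.26 -1.5
```

```text
clock 1.12 pos [0.5276 0.3373 0.2602] yaw -0.36 tilt [-0.0024  0.0011 -1.    ] delta [-0.5351 -0.1382  0.0013] turn 0.0063 F [-0.7  0.8 -0.4] j [-0.88  0.32  0.31  1.39 -0.09  1.45 -0.58] grip 49.7
```

```bash
python3 -m handwheel '[{"jaw":50,"delta_pos":[-0.04,-0.01,0],"turn":0.006},{"jaw":50,"delta_pos":[-0.08,-0.02,0],"turn":0.006},{"jaw":50,"delta_pos":[-0.12,-0.03,0],"turn":0.006},{"jaw":50,"delta_pos":[-0.16,-0.041,0],"turn":0.006},{"jaw":50,"delta_pos":[-0.20,-0.052,0],"turn":0.006},{"jaw":50,"delta_pos":[-0.24,-0.062,0],"turn":0.006},{"jaw":50,"delta_pos":[-0.28,-0.072,0],"turn":0.006},{"jaw":50,"delta_pos":[-0.32,-0.083,0],"turn":0.006},{"jaw":50,"delta_pos":[-0.36,-0.093,0],"turn":0.006},{"jaw":50,"delta_pos":[-0.40,-0.103,0],"turn":0.006}]'; python3 rel.py 0.386 -0.197 0.26 -1.5
```

```text
clock: 1.95
position: [0.4215, -0.0592, 0.2605]
ee_rot: [0.712, 0.703, 0.0, -0.0]
ft_force: [0.6, -0.4, 0.7]
grip_width: 0.586
clock 1.95 pos [ 0.4215 -0.0592  0.2605] yaw -0.74 tilt [ 9.e-04  3.e-04 -1.e+00] delta [-0.1382 -0.0337  0.0004] turn 0.0042 F [ 0.6 -0.4  0.7] j [-0.6  -0.21  0.56  1.88  0.11  1.44 -0.09] grip 50.1
```

```bash
python3 -m handwheel '[{"jaw":50,"delta_pos":[-0.04,-0.01,0],"turn":0.004},{"jaw":50,"delta_pos":[-0.08,-0.02,0.01],"turn":0.004},{"jaw":50,"delta_pos":[-0.115,-0.029,0.02],"turn":0.004},{"jaw":50,"delta_pos":[-0.135,-0.033,0.02],"turn":0.004},{"jaw":50,"delta_pos":[-0.135,-0.033,0.02],"turn":0.004},{"jaw":50,"delta_pos":[-0.135,-0.033,0.02],"turn":0.004}]'; python3 rel.py 0.386 -0.197 0.26 -1.5
python3 - <<'E'
from h import *
import pickle
c=calibration('wrist'); im=camera('wrist'); pickle.dump(c,open('w2.pkl','wb'))
cv2.imwrite('pics/w2.png',im[:,:,::-1]); crop('pics/w2.png',100,100,400,325,2.6,'pics/w2b.png')
E
```

```text
clock: 2.45
position: [0.3873, -0.1927, 0.2406]
ee_rot: [0.717, 0.697, 0.0, -0.0]
ft_force: [0.0, -0.7, 0.4]
grip_width: 0.588
clock 2.45 pos [ 0.3873 -0.1927  0.2406] yaw -1.63 tilt [ 8.e-04  3.e-04 -1.e+00] delta [-0.0043 -0.0012 -0.0194] turn -0.0007 F [ 0.  -0.7  0.4] j [-0.5  -0.23  0.75  1.91  0.16  1.4   0.18] grip 50.3
```

View pics/w2b.png

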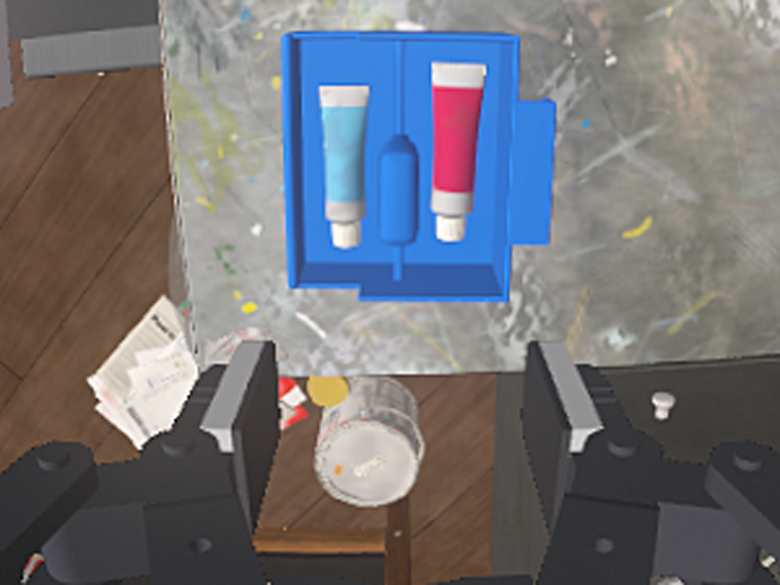

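The wrist picture shows the bin nearly aligned with the tool, both tubes inside, and the grip top centred near (398,199) in the crop.

```bash
python3 - <<'E'
from h import *
import pickle
np.set_printoptions(precision=4,suppress=True)
c=pickle.load(open('w2.pkl','rb'))
W=lambda x,y:(100+x/2.6,100+y/2.6)
p=onz('wrist',[W(380,157),W(417,157),W(417,243),W(380,243)],.110,c);print('grip top',p,p.mean(0))
q=onz('wrist',[W(519,36),W(508,300)],.055,c); d=q[0]-q[1];print('back rim',q,np.linalg.norm(d),np.degrees(np.arctan2(-d[0],d[1])),q.mean(0))
q=onz('wrist',[W(556,102),W(551,243)],.056,c); d=q[0]-q[1];print('lip end',q,np.linalg.norm(d),np.degrees(np.arctan2(-d[0],d[1])),q.mean(0))
E
```

```text
grip top [[ 0.3804 -0.1767  0.11  ]
 [ 0.3949 -0.1772  0.11  ]
 [ 0.3941 -0.2125  0.11  ]
 [ 0.3791 -0.212   0.11  ]] [ 0.3871 -0.1946  0.11  ]
back rim [[ 0.4438 -0.1323  0.055 ]
 [ 0.4391 -0.2604  0.055 ]] 0.12816063477180664 -2.0875263179308567 [ 0.4415 -0.1963  0.055 ]
lip end [[ 0.4609 -0.1629  0.056 ]
 [ 0.4597 -0.2312  0.056 ]] 0.06828385478818744 -1.0231169250360763 [ 0.4603 -0.1971  0.056 ]
```

```bash
python3 -m handwheel '[{"jaw":50,"delta_pos":[-0.003,0,0.035],"turn":0},{"jaw":50,"delta_pos":[-0.003,0,0.07],"turn":0},{"jaw":50,"delta_pos":[-0.003,0,0.105],"turn":0},{"jaw":50,"delta_pos":[-0.003,0,0.13],"turn":0},{"jaw":50,"delta_pos":[-0.003,0,0.15],"turn":0},{"jaw":50,"delta_pos":[-0.003,0,0.162],"turn":0},{"jaw":50,"delta_pos":[-0.003,0,0.168],"turn":0},{"jaw":50,"delta_pos":[-0.003,0,0.168],"turn":0},{"jaw":50,"delta_pos":[-0.003,0,0.168],"turn":0}]' 60; python3 rel.py 0.3868 -0.1955 0.073 -1.6
python3 - <<'E'
from h import *
cv2.imwrite('pics/d3.png',camera('side')[:,:,::-1]); crop('pics/d3.png',90,210,250,360,4,'pics/d3b.png')
E
```

```text
clock: 3.25
position: [0.3879, -0.195, 0.0729]
ee_rot: [0.716, 0.698, -0.0, 0.0]
ft_force: [-0.1, -0.7, 0.7]
grip_width: 0.583
clock 3.25 pos [ 0.3879 -0.195   0.0729] yaw -1.49 tilt [-2.e-04 -1.e-04 -1.e+00] delta [-0.0005 -0.0011 -0.0001] turn 0.0006 F [-0.1 -0.7  0.7] j [-0.51  0.01  0.89  2.13 -0.01  1.    0.36] grip 49.7
```

View pics/d3b.png

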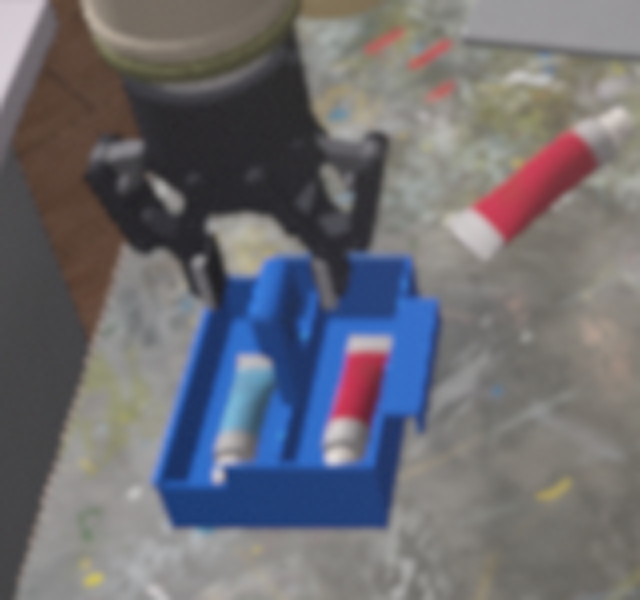

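The jaws straddle the grip centrally, around (270,290) in the crop, and touch nothing. I'll close them now.

```bash
python3 -m handwheel '[{"jaw":20,"delta_pos":[0,-0.001,0],"turn":0},{"jaw":8,"delta_pos":[0,-0.001,0],"turn":0},{"jaw":8,"delta_pos":[0,-0.001,0],"turn":0},{"jaw":8,"delta_pos":[0,-0.001,0],"turn":0},{"jaw":8,"delta_pos":[0,-0.001,0],"turn":0},{"jaw":8,"delta_pos":[0,-0.001,0],"turn":0}]' 70; python3 rel.py 0.3868 -0.1955 0.2 -1.6
```

```text
clock: 3.8
position: [0.3864, -0.1956, 0.0731]
ee_rot: [0.717, 0.697, 0.0, -0.0]
ft_force: [-3.8, 1.7, 8.6]
grip_width: 0.16
clock 3.8 pos [ 0.3864 -0.1956  0.0731] yaw -1.61 tilt [ 0.001  0.    -1.   ] delta [ 0.0002  0.0004 -0.1269] turn -0.0001 F [-3.8  1.7  8.6] j [-0.51  0.01  0.9   2.14 -0.01  1.    0.36] grip 13.6
```

```bash
python3 -m handwheel '[{"jaw":8,"delta_pos":[0,0,-0.008],"turn":0},{"jaw":8,"delta_pos":[0,0,-0.02],"turn":0},{"jaw":8,"delta_pos":[0,0,-0.04],"turn":0},{"jaw":8,"delta_pos":[0,0,-0.06],"turn":0},{"jaw":8,"delta_pos":[0,0,-0.085],"turn":0},{"jaw":8,"delta_pos":[0,0,-0.11],"turn":0},{"jaw":8,"delta_pos":[0,0,-0.135],"turn":0},{"jaw":8,"delta_pos":[0,0,-0.155],"turn":0},{"jaw":8,"delta_pos":[0,0,-0.165],"turn":0},{"jaw":8,"delta_pos":[0,0,-0.165],"turn":0}]'; python3 rel.py 0.51 0.343 0.275 -9.6
python3 - <<'E'
from h import *
import pickle
cv2.imwrite('pics/d4.png',camera('side')[:,:,::-1]); crop('pics/d4.png',60,130,260,330,3,'pics/d4b.png')
c=calibration('wrist'); im=camera('wrist'); pickle.dump(c,open('w4.pkl','wb'));cv2.imwrite('pics/w4.png',im[:,:,::-1])
E
```

```text
clock: 4.63
position: [0.3872, -0.1961, 0.2394]
ee_rot: [0.717, 0.697, 0.001, 0.001]
ft_force: [0.7, -0.5, -3.3]
grip_width: 0.155
clock 4.63 pos [ 0.3872 -0.1961  0.2394] yaw -1.6 tilt [ 1.0e-04  3.4e-03 -1.0e+00] delta [ 0.5423  0.1078 -0.0351] turn 0.0444 F [ 0.7 -0.5 -3.3] j [-0.52 -0.24  0.77  1.91  0.17  1.4   0.19] grip 13.3
```

View pics/d4b.png

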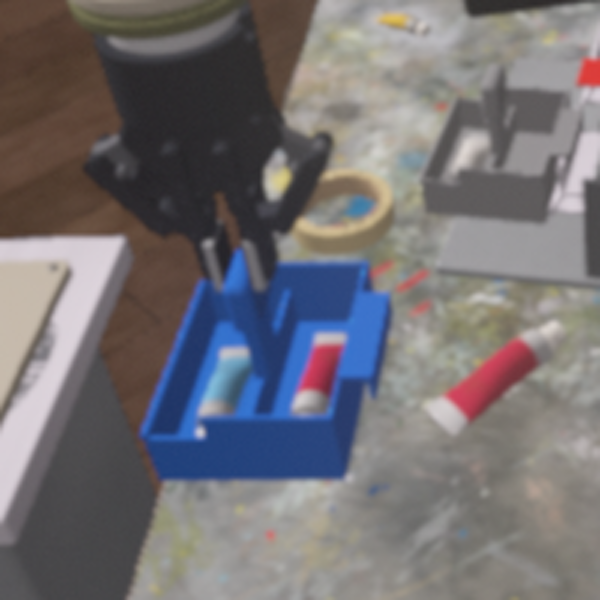

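View pics/w4.png

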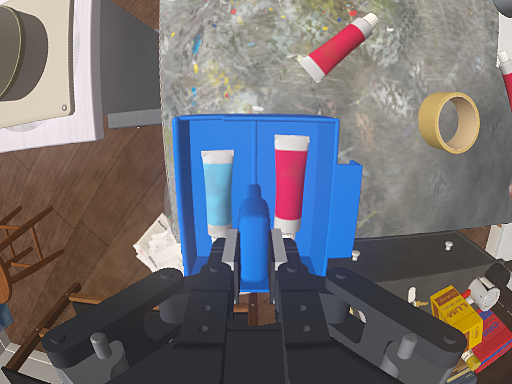

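The bin is held, looks level, and has both tubes in it. I'll check how it sits in the gripper against its known geometry.

```bash
python3 - <<'E'
from h import *
import pickle
np.set_printoptions(precision=1,suppress=True)
c=pickle.load(open('w4.pkl','rb')); a=np.radians(-1.6); z0=.2394-.0731
M=np.array([[np.cos(a),-np.sin(a),0],[np.sin(a),np.cos(a),0],[0,0,1]])
pts=np.array([[.055,.065,.055],[.055,-.065,.055],[.073,.035,.056],[.073,-.035,.056],[-.055,.065,0.02],[.055,-.065,0],[-.055,-.065,0]])
P=pts@M.T+[.3868,-.1958,z0]
w=proj('wrist',P,c);s=proj('side',P);print(w);print(s)
im=cv2.imread('pics/w4.png');im2=cv2.imread('pics/d4.png')
for p in w: cv2.circle(im,tuple(np.round(p).astype(int)),1,(0,255,255),-1)
for p in s: cv2.circle(im2,tuple(np.round(p).astype(int)),1,(0,255,255),-1)
cv2.imwrite('pics/o4.png',np.hstack([cv2.resize(im[100:300,160:380],None,fx=1.8,fy=1.8),cv2.resize(im2[200:310,90:210],None,fx=3.27,fy=3.273)[:360]]))
E
```

```text
[[340.5 118.8]
 [324.8 293.1]
 [364.2 165.8]
 [352.8 259.5]
 [179.6 116.4]
 [312.6 258.5]
 [194.6 258.7]]
[[182.8 216.2]
 [170.7 268.9]
 [189.9 226.6]
 [184.2 254.9]
 [129.8 229.9]
 [175.6 289.7]
 [113.1 290.2]]
```

View pics/o4.png

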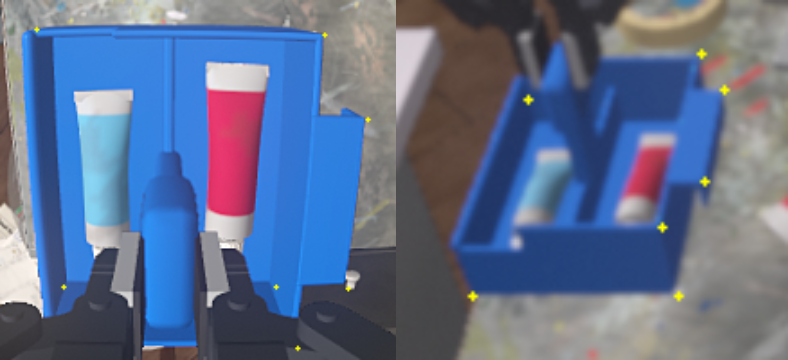

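```bash
python3 rel.py 0.54 0.3386 0.275 -9.6
```

```text
clock 4.73 pos [ 0.386  -0.1956  0.2368] yaw -1.59 tilt [ 3.e-04 -6.e-04 -1.e+00] delta [ 0.5383  0.1391 -0.0381] turn 0.0445 F [-0.2  0.3 -3.7] j [-0.52 -0.23  0.77  1.92  0.16  1.4   0.19] grip 13.8
```

```bash
python3 -m handwheel '[{"jaw":8,"delta_pos":[0.01,0.002,-0.015],"turn":0.004},{"jaw":8,"delta_pos":[0.03,0.008,-0.03],"turn":0.008},{"jaw":8,"delta_pos":[0.06,0.016,-0.038],"turn":0.012},{"jaw":8,"delta_pos":[0.095,0.025,-0.038],"turn":0.016},{"jaw":8,"delta_pos":[0.13,0.034,-0.038],"turn":0.02},{"jaw":8,"delta_pos":[0.165,0.043,-0.038],"turn":0.024},{"jaw":8,"delta_pos":[0.2,0.052,-0.038],"turn":0.028},{"jaw":8,"delta_pos":[0.235,0.061,-0.038],"turn":0.032},{"jaw":8,"delta_pos":[0.27,0.07,-0.038],"turn":0.036},{"jaw":8,"delta_pos":[0.305,0.079,-0.038],"turn":0.04}]'; python3 rel.py 0.54 0.3386 0.275 -9.6
```

```text
clock: 5.57
position: [0.4733, 0.1084, 0.2735]
ee_rot: [0.759, 0.651, -0.001, -0.0]
ft_force: [0.8, -1.0, -2.9]
grip_width: 0.164
clock 5.57 pos [0.4733 0.1084 0.2735] yaw -8.84 tilt [-0.0015 -0.0025 -1.    ] delta [ 0.2377  0.0305 -0.0019] turn 0.0042 F [ 0.8 -1.  -2.9] j [-0.73 -0.02  0.41  1.72  0.01  1.44 -0.48] grip 14.0
```

```bash
python3 -m handwheel '[{"jaw":8,"delta_pos":[0.035,0.005,-0.002],"turn":0.004},{"jaw":8,"delta_pos":[0.07,0.009,-0.002],"turn":0.004},{"jaw":8,"delta_pos":[0.105,0.014,-0.002],"turn":0.004},{"jaw":8,"delta_pos":[0.14,0.018,-0.002],"turn":0.004},{"jaw":8,"delta_pos":[0.17,0.022,-0.002],"turn":0.004},{"jaw":8,"delta_pos":[0.2,0.026,-0.002],"turn":0.004},{"jaw":8,"delta_pos":[0.22,0.029,-0.002],"turn":0.004},{"jaw":8,"delta_pos":[0.232,0.03,-0.002],"turn":0.004},{"jaw":8,"delta_pos":[0.232,0.03,-0.002],"turn":0.004},{"jaw":8,"delta_pos":[0.232,0.03,-0.002],"turn":0.004}]'; python3 rel.py 0.54 0.3386 0.275 -9.6
python3 - <<'E'
from h import *
import pickle
cv2.imwrite('pics/d5.png',camera('side')[:,:,::-1]); 
cv2.imwrite('pics/s5.png',camera('scene')[:,:,::-1]); 
c=calibration('wrist'); im=camera('wrist'); pickle.dump(c,open('w5.pkl','wb'));cv2.imwrite('pics/w5.png',im[:,:,::-1])
crop('pics/d5.png',180,60,320,240,3,'pics/d5b.png')
E
```

```text
clock: 6.4
position: [0.5384, 0.3315, 0.2751]
ee_rot: [0.763, 0.646, -0.002, 0.0]
ft_force: [-0.3, -0.7, -2.9]
grip_width: 0.164
clock 6.4 pos [0.5384 0.3315 0.2751] yaw -9.48 tilt [-0.0032 -0.0022 -1.    ] delta [0.0073 0.0005 0.    ] turn 0.0007 F [-0.3 -0.7 -2.9] j [-0.86  0.33  0.31  1.34 -0.1   1.49 -0.72] grip 14.0
```

View pics/d5b.png

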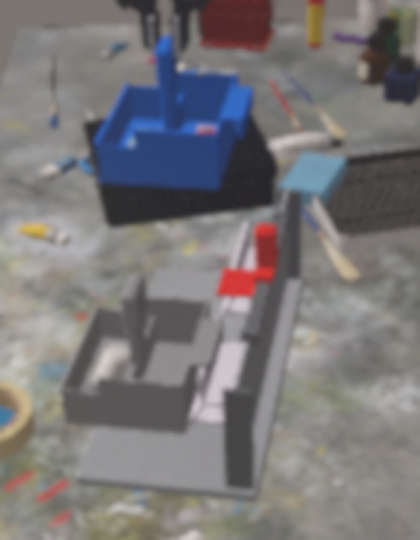

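View pics/w5.png

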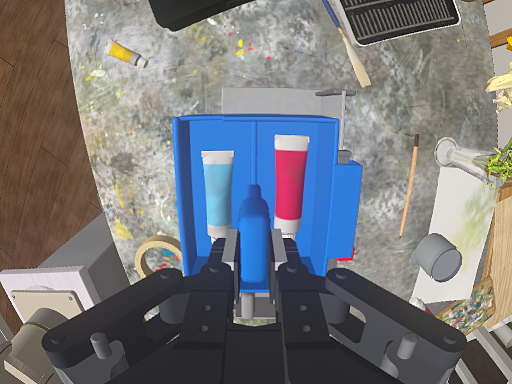

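View pics/s5.png

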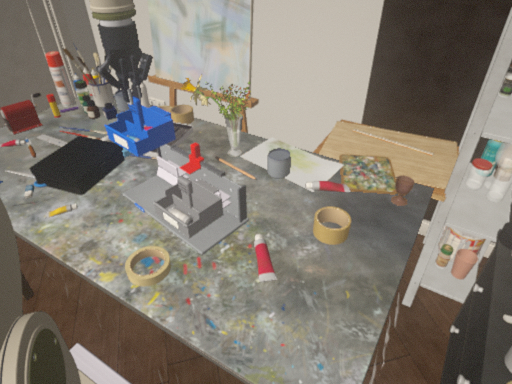

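```bash
python3 -m handwheel '[{"jaw":8,"delta_pos":[0.004,0.0005,0.01],"turn":0.001},{"jaw":8,"delta_pos":[0.007,0.0005,0.03],"turn":0.001},{"jaw":8,"delta_pos":[0.007,0.0005,0.05],"turn":0.001},{"jaw":8,"delta_pos":[0.007,0.0005,0.07],"turn":0.001},{"jaw":8,"delta_pos":[0.007,0.0005,0.09],"turn":0.001},{"jaw":8,"delta_pos":[0.007,0.0005,0.105],"turn":0.001},{"jaw":8,"delta_pos":[0.007,0.0005,0.115],"turn":0.001},{"jaw":8,"delta_pos":[0.007,0.0005,0.123],"turn":0.001},{"jaw":8,"delta_pos":[0.007,0.0005,0.123],"turn":0.001},{"jaw":8,"delta_pos":[0.007,0.0005,0.123],"turn":0.001}]'; python3 rel.py 0.54 0.3386 0.152 -9.6
python3 - <<'E'
from h import *
import pickle
cv2.imwrite('pics/d6.png',camera('side')[:,:,::-1]); 
cv2.imwrite('pics/s6.png',camera('scene')[:,:,::-1]); 
c=calibration('wrist'); im=camera('wrist'); pickle.dump(c,open('w6.pkl','wb'));cv2.imwrite('pics/w6.png',im[:,:,::-1])
crop('pics/d6.png',190,90,310,220,5,'pics/d6b.png')
crop('pics/s6.png',100,80,260,200,5,'pics/s6b.png')
crop('pics/w6.png',160,60,400,280,3,'pics/w6b.png')
E
```

```text
clock: 7.38
position: [0.5406, 0.3386, 0.1549]
ee_rot: [0.764, 0.645, 0.0, -0.0]
ft_force: [0.7, 0.1, -2.4]
grip_width: 0.163
clock 7.38 pos [0.5406 0.3386 0.1549] yaw -9.7 tilt [ 3.e-04  2.e-04 -1.e+00] delta [-0.0001 -0.0006  0.0029] turn -0.0005 F [ 0.7  0.1 -2.4] j [-0.86  0.39  0.3   1.51 -0.12  1.26 -0.72] grip 13.9
```

View pics/d6b.png

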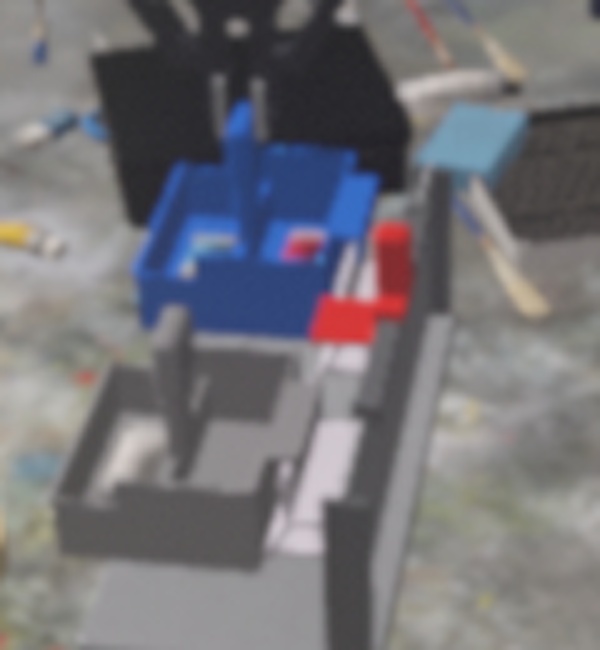

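View pics/s6b.png

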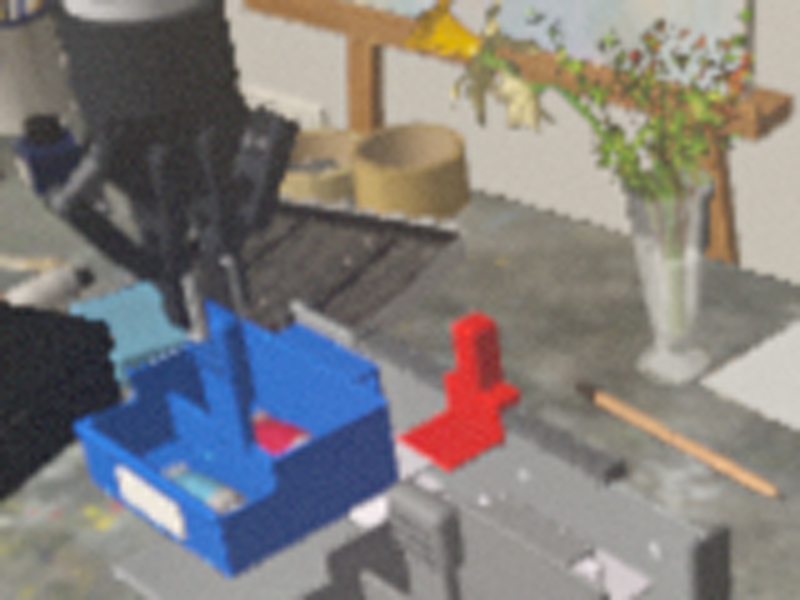

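View pics/w6b.png

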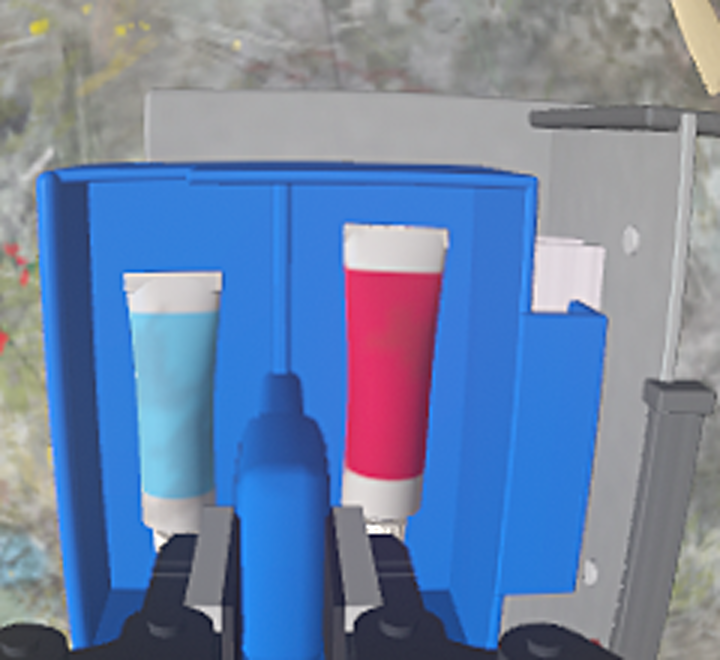

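```bash
python3 - <<'E'
from h import *
import pickle
np.set_printoptions(precision=1,suppress=True)
c=pickle.load(open('w6.pkl','rb'))
W=lambda p:(np.array(p)-[160,60])*3
a=np.radians(-9.6);X=np.array([np.cos(a),np.sin(a)]);Y=np.array([-X[1],X[0]])
m=np.array([.600,.3277])
T=[np.r_[m+dx*X+.045*Y,.102] for dx in(-.0025,.0025)]
print('tongue far end front/back',W(proj('wrist',T,c)))
crop('pics/w6.png',320,125,370,175,14,'pics/w6c.png')
q=[((x)/3+160,(y)/3+60) for x,y in [(605,318),(578,592),(537,180),(500,615)]]
b=onz('wrist',q[:2],.1549-.073+.056,c); e=onz('wrist',q[2:],.1549-.073+.055,c)
np.set_printoptions(precision=4)
print(b,e)
fb=m-.0665*X
for p in list(b)+list(e): v=p[:2]-fb; print('rel free_bay x,y',v@X,v@Y)
E
```

```text
tongue far end front/back [[504.9 251.4]
 [523.6 251.9]]
[[0.6181 0.3606 0.1379]
 [0.6079 0.2926 0.1379]] [[0.6061 0.3929 0.1369]
 [0.5878 0.2898 0.1369]]
rel free_bay x,y 0.07889605827464846 0.03546575208255171
rel free_bay x,y 0.08015731357479494 -0.033319202512537525
rel free_bay x,y 0.06159995626017835 0.06525203287208481
rel free_bay x,y 0.06081736439147903 -0.03945003992418322
```

View pics/w6c.png

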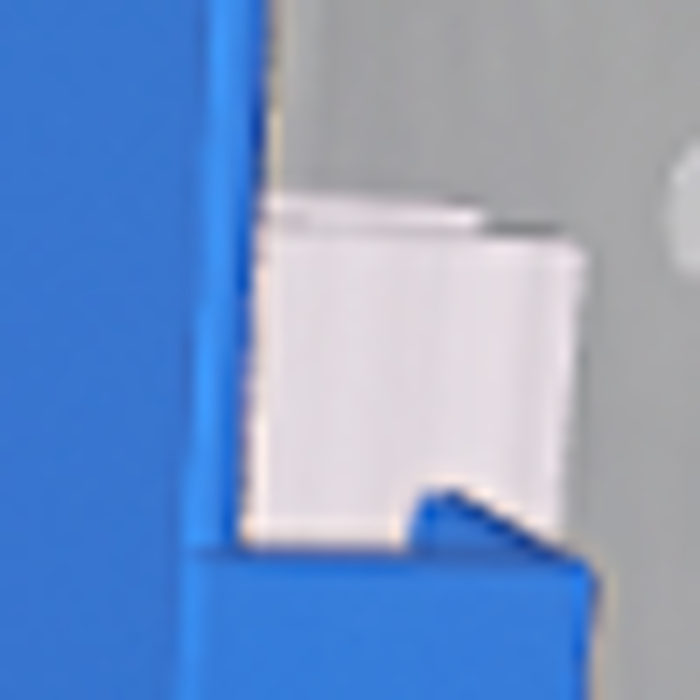

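```bash
python3 rel.py 0.539 0.3388 0.132 -9.6
```

```text
clock 7.53 pos [0.5411 0.3389 0.1558] yaw -9.69 tilt [ 0.0015  0.0012 -1.    ] delta [-0.0005 -0.002   0.0238] turn -0.0005 F [-0.2  0.7 -2.5] j [-0.86  0.39  0.3   1.51 -0.12  1.26 -0.72] grip 13.8
```

```bash
python3 -m handwheel '[{"jaw":8,"delta_pos":[0,-0.0015,0],"turn":0},{"jaw":8,"delta_pos":[0,-0.0015,0.006],"turn":0},{"jaw":8,"delta_pos":[0,-0.0015,0.012],"turn":0},{"jaw":8,"delta_pos":[0,-0.0015,0.014],"turn":0},{"jaw":8,"delta_pos":[0,-0.0015,0.016],"turn":0},{"jaw":8,"delta_pos":[0,-0.0015,0.018],"turn":0},{"jaw":8,"delta_pos":[0,-0.0015,0.018],"turn":0}]';python3 rel.py 0.539 0.3388 0.132 -9.6
```

```text
clock: 8.12
position: [0.5389, 0.3387, 0.1361]
ee_rot: [0.764, 0.645, -0.0, -0.0]
ft_force: [-0.5, 0.4, -3.3]
grip_width: 0.161
clock 8.12 pos [0.5389 0.3387 0.1361] yaw -9.69 tilt [-4.e-04 -4.e-04 -1.e+00] delta [0.0001 0.0001 0.0041] turn -0.0005 F [-0.5  0.4 -3.3] j [-0.86  0.41  0.29  1.53 -0.12  1.22 -0.71] grip 13.8
```

```bash
python3 -m handwheel '[{"jaw":8,"delta_pos":[0,0,0.002],"turn":0},{"jaw":8,"delta_pos":[0,0,0.004],"turn":0},{"jaw":8,"delta_pos":[0,0,0.005],"turn":0},{"jaw":8,"delta_pos":[0,0,0.005],"turn":0}]';python3 rel.py 0.539 0.3388 0.132 -9.6
python3 - <<'E'
from h import *
import pickle
cv2.imwrite('pics/d7.png',camera('side')[:,:,::-1]); 
c=calibration('wrist'); im=camera('wrist'); pickle.dump(c,open('w7.pkl','wb'));cv2.imwrite('pics/w7.png',im[:,:,::-1])
crop('pics/d7.png',190,90,310,220,5,'pics/d7b.png')
crop('pics/w7.png',300,90,400,190,7,'pics/w7b.png')
E
```

```text
clock: 8.45
position: [0.5389, 0.3388, 0.1313]
ee_rot: [0.764, 0.645, -0.0, -0.0]
ft_force: [-0.1, -0.4, -2.9]
grip_width: 0.164
clock 8.45 pos [0.5389 0.3388 0.1313] yaw -9.68 tilt [-2.e-04 -3.e-04 -1.e+00] delta [ 0.      0.0001 -0.0007] turn -0.0004 F [-0.1 -0.4 -2.9] j [-0.86  0.41  0.29  1.54 -0.12  1.21 -0.71] grip 14.0
```

View pics/d7b.png

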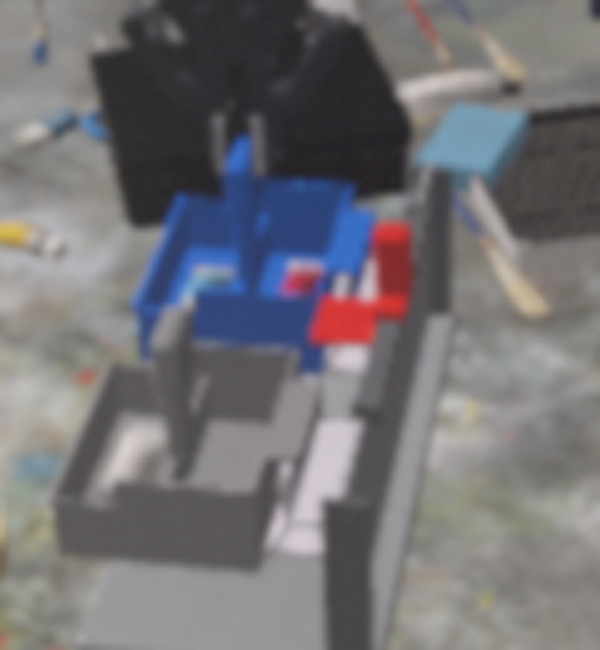

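View pics/w7b.png

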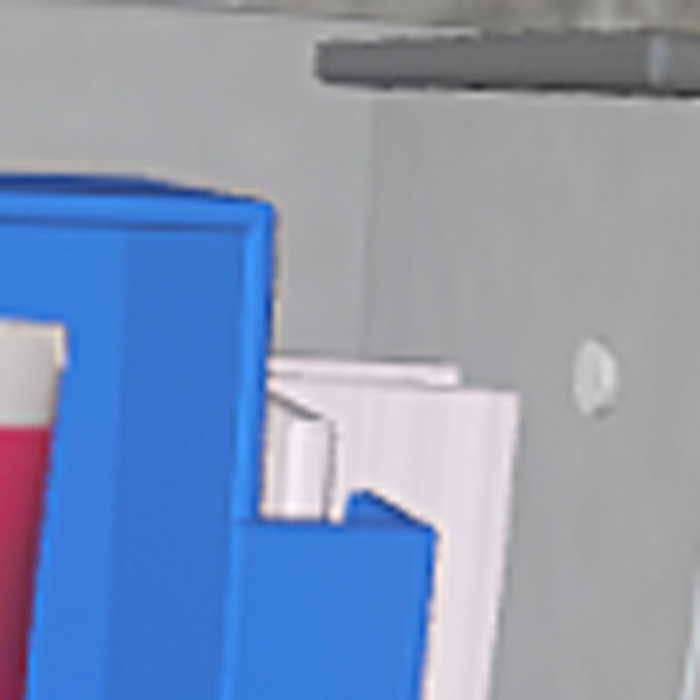

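The tongue's end shows at (300,470), between the bin wall (265) and the flange (350), with no contact force. Release.

```bash
python3 -m handwheel '[{"jaw":50,"delta_pos":[0,0,0],"turn":0},{"jaw":50,"delta_pos":[0,0,0],"turn":0},{"jaw":50,"delta_pos":[0,0,0],"turn":0},{"jaw":50,"delta_pos":[0,0,0],"turn":0},{"jaw":50,"delta_pos":[0,0,0],"turn":0},{"jaw":50,"delta_pos":[0,0,0],"turn":0}]';python3 rel.py 0.539 0.3388 0.132 -9.6
python3 - <<'E'
from h import *
import pickle
cv2.imwrite('pics/d8.png',camera('side')[:,:,::-1]); 
c=calibration('wrist'); im=camera('wrist'); pickle.dump(c,open('w8.pkl','wb'));cv2.imwrite('pics/w8.png',im[:,:,::-1])
crop('pics/d8.png',190,90,310,220,5,'pics/d8b.png')
crop('pics/w8.png',160,60,400,280,3,'pics/w8b.png')
E
```

```text
clock: 9.05
position: [0.5391, 0.3389, 0.1318]
ee_rot: [0.764, 0.645, 0.0, -0.0]
ft_force: [-0.2, 0.8, -0.1]
grip_width: 0.583
clock 9.05 pos [0.5391 0.3389 0.1318] yaw -9.68 tilt [ 3.e-04  2.e-04 -1.e+00] delta [-0.0001 -0.0001 -0.0002] turn -0.0005 F [-0.2  0.8 -0.1] j [-0.86  0.41  0.29  1.54 -0.12  1.21 -0.71] grip 49.8
```

View pics/d8b.png

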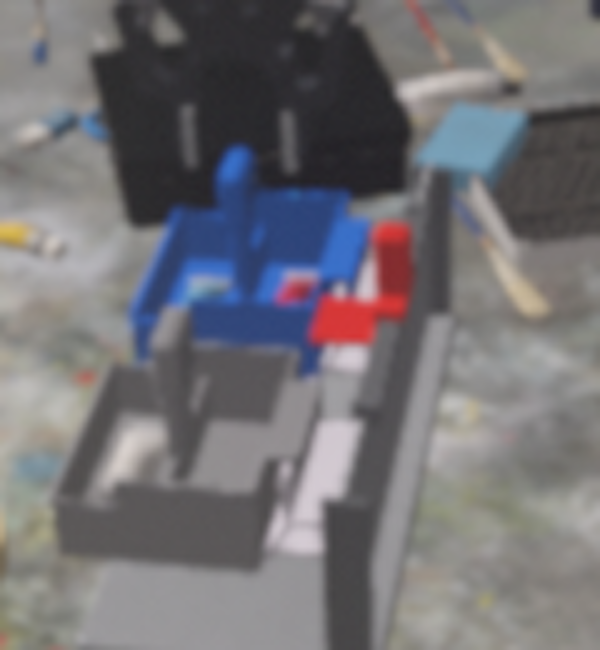

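View pics/w8b.png

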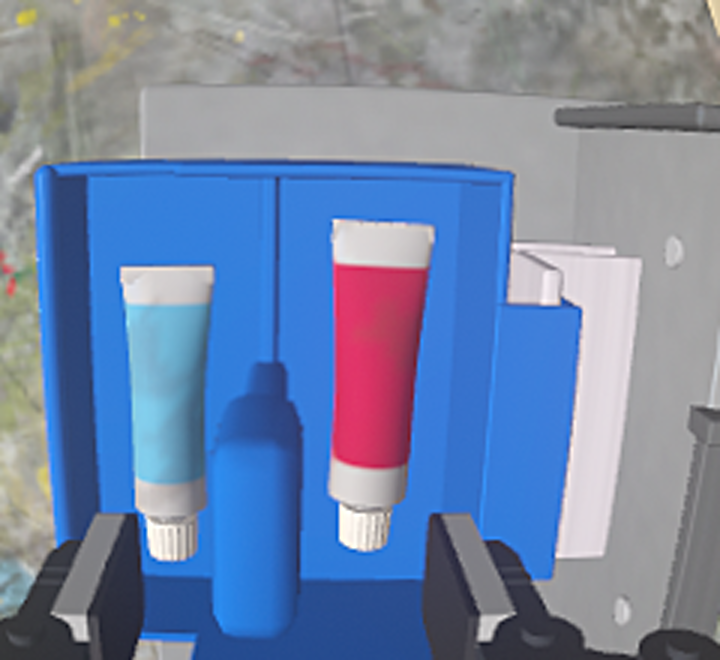

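The bin dropped and slid out by several mm, with the flange against the tongue. I'll retract straight up and check.

```bash
python3 -m handwheel '[{"jaw":50,"delta_pos":[0,0,-0.015],"turn":0},{"jaw":50,"delta_pos":[0,0,-0.04],"turn":0},{"jaw":50,"delta_pos":[0,0,-0.07],"turn":0},{"jaw":50,"delta_pos":[0,0,-0.1],"turn":0},{"jaw":50,"delta_pos":[0,0,-0.125],"turn":0},{"jaw":50,"delta_pos":[0,0,-0.13],"turn":0},{"jaw":50,"delta_pos":[0,0,-0.13],"turn":0},{"jaw":50,"delta_pos":[0,0,-0.13],"turn":0}]';python3 rel.py 0.539 0.3388 0.132 -9.6
python3 - <<'E'
from h import *
import pickle
np.set_printoptions(precision=1,suppress=True)
cv2.imwrite('pics/d9.png',camera('side')[:,:,::-1]);cv2.imwrite('pics/s9.png',camera('scene')[:,:,::-1])
c=calibration('wrist'); im=camera('wrist'); pickle.dump(c,open('w9.pkl','wb'));cv2.imwrite('pics/w9.png',im[:,:,::-1])
a=np.radians(-9.6);X=np.array([np.cos(a),np.sin(a)]);Y=np.array([-X[1],X[0]]); fb=np.array([.600,.3277])-.0665*X+.001*Y
pts=np.array([[.055,.065,.055],[.073,.035,.056],[.073,-.035,.056],[0.008,.02,.11],[0.008,-.02,.11],[-.008,-.02,.11],[-.008,.02,.11],[.055,-.065,.055],[-.055,-.065,0]])
P=np.array([np.r_[fb+p[0]*X+p[1]*Y,.05+p[2]] for p in pts])
for n,f,b,k in [('side','d9',(190,90,310,220),5),('scene','s9',(100,90,220,220),5),('wrist','w9',(150,60,390,280),3)]:
    im=cv2.imread(f'pics/{f}.png')[b[1]:b[3],b[0]:b[2]];im=cv2.resize(im,None,fx=k,fy=k,interpolation=cv2.INTER_CUBIC)
    for p in proj(n,P,c if n=='wrist' else None):
        q=(p-[b[0],b[1]]+.5)*k; cv2.circle(im,tuple(q.astype(int)),3,(0,255,255),-1)
    cv2.imwrite(f'pics/{f}b.png',im)
E
```

```text
clock: 9.82
position: [0.5389, 0.3387, 0.2609]
ee_rot: [0.764, 0.645, -0.0, -0.0]
ft_force: [-0.9, 0.5, -0.7]
grip_width: 0.589
clock 9.82 pos [0.5389 0.3387 0.2609] yaw -9.68 tilt [-3.e-04 -4.e-04 -1.e+00] delta [1.000e-04 2.000e-04 1.289e-01] turn -0.0005 F [-0.9  0.5 -0.7] j [-0.86  0.34  0.31  1.36 -0.1   1.46 -0.73] grip 50.3
```

View pics/d9b.png

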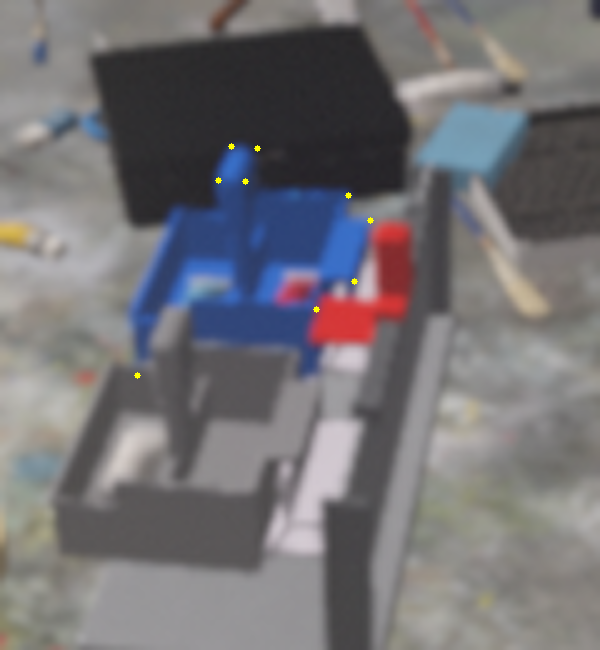

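View pics/s9b.png

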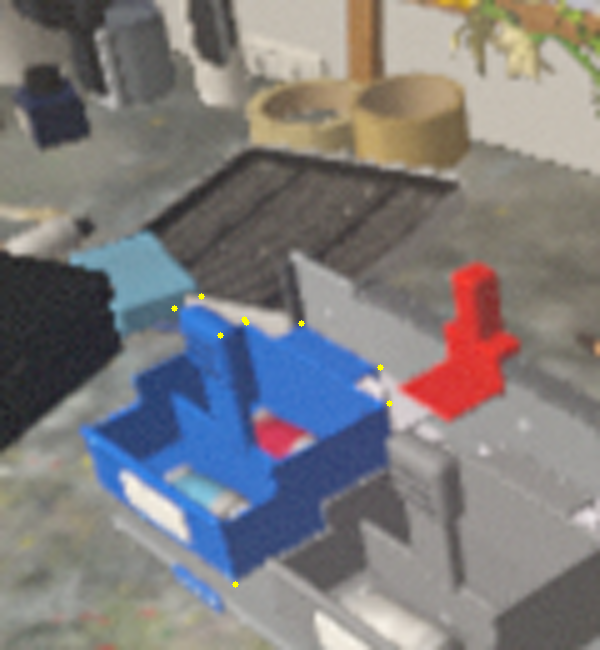

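View pics/w9b.png

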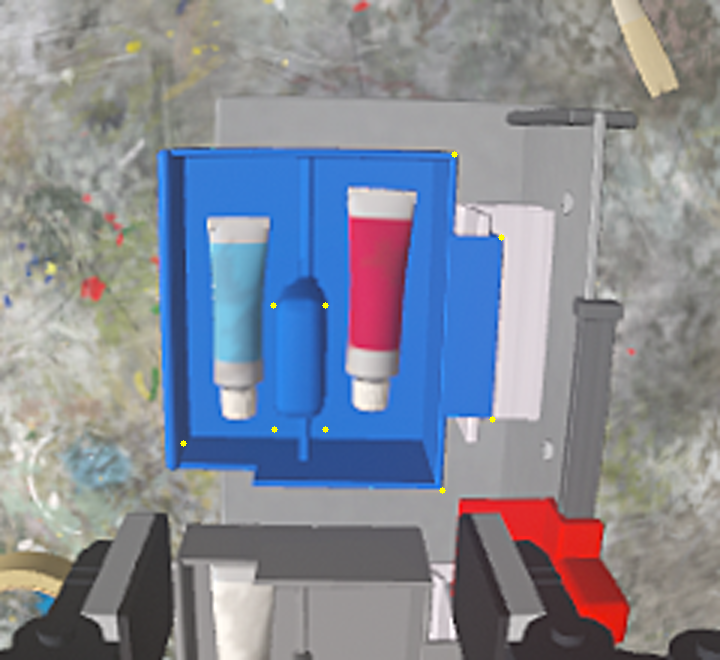

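```bash
python3 - <<'E'
from h import *
a=np.radians(-9.6);X=np.array([np.cos(a),np.sin(a)]);Y=np.array([-X[1],X[0]]); fb=np.array([.600,.3277])-.0665*X+.001*Y
pts=np.array([[.055,-.065,.055],[-.055,-.065,0],[.055,-.065,0],[0,0,.11],[-.055,.065,.035]])
b=(105,110,255,260);k=5
for n,f,b in [('scene','s9',(105,120,255,250)),('side','d9',(190,90,310,220))]:
    im=cv2.imread(f'pics/{f}.png')[b[1]:b[3],b[0]:b[2]];im=cv2.resize(im,None,fx=k,fy=k,interpolation=cv2.INTER_CUBIC)
    for s in (0,-.17):
        P=np.array([np.r_[fb+p[0]*X+(p[1]+s)*Y,.05+p[2]] for p in pts])
        for p in proj(n,P):
            q=(p-[b[0],b[1]]+.5)*k; cv2.circle(im,tuple(q.astype(int)),2,(0,255,255),-1)
    cv2.imwrite(f'pics/{f}n.png',im)
E
```

```text
(no output)
```

View pics/s9n.png

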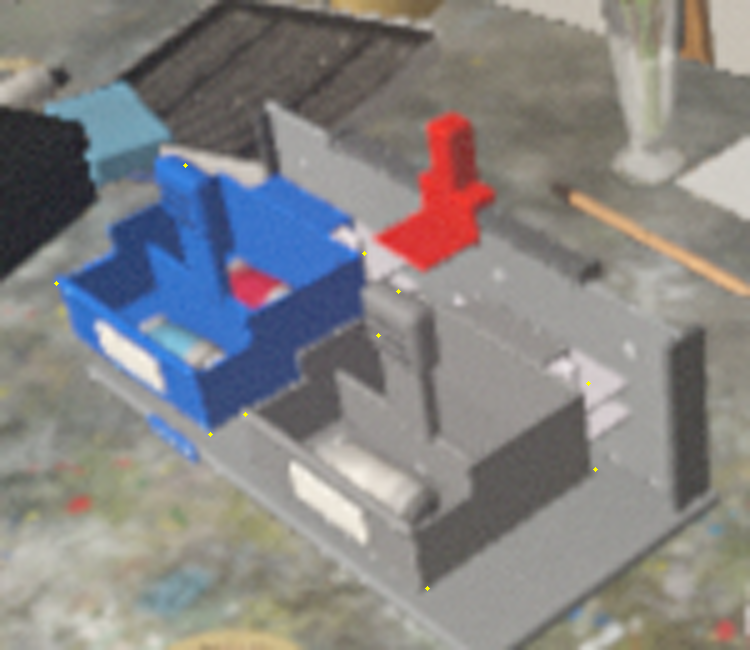

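View pics/d9n.png

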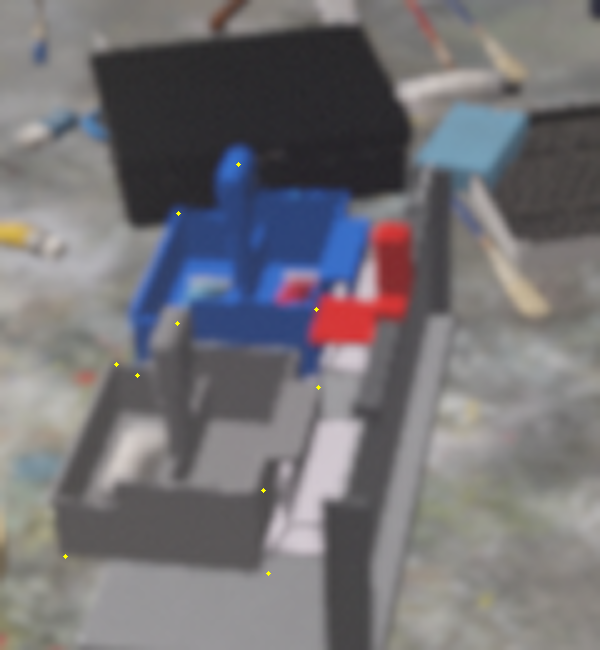

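Blue's offsets match the pattern of the fixed neighbour bin to about 1 px, so it hangs level and centred. Next is the keeper: close the fingers and go to the knob's right side.

```bash
python3 rel.py 0.616 0.1916 0.26 -9.6
```

```text
clock 9.97 pos [0.5384 0.3385 0.2599] yaw -9.68 tilt [-0.0018 -0.0017 -1.    ] delta [-0.1318  0.1011 -0.    ] turn -0.0004 F [0.7 0.3 0.4] j [-0.86  0.34  0.31  1.36 -0.1   1.46 -0.73] grip 49.7
```

```bash
python3 -m handwheel '[{"jaw":0,"delta_pos":[-0.02,0.015,0],"turn":0},{"jaw":0,"delta_pos":[-0.045,0.034,0],"turn":0},{"jaw":0,"delta_pos":[-0.07,0.053,0],"turn":0},{"jaw":0,"delta_pos":[-0.095,0.072,0],"turn":0},{"jaw":0,"delta_pos":[-0.12,0.09,0],"turn":0},{"jaw":0,"delta_pos":[-0.132,0.101,0],"turn":0},{"jaw":0,"delta_pos":[-0.132,0.101,0],"turn":0},{"jaw":0,"delta_pos":[-0.132,0.101,0],"turn":0},{"jaw":0,"delta_pos":[-0.132,0.101,0],"turn":0}]';python3 rel.py 0.616 0.1916 0.15 -9.6
python3 - <<'E'
from h import *
import pickle
cv2.imwrite('pics/d10.png',camera('side')[:,:,::-1]);cv2.imwrite('pics/s10.png',camera('scene')[:,:,::-1])
c=calibration('wrist'); im=camera('wrist'); pickle.dump(c,open('w10.pkl','wb'));cv2.imwrite('pics/w10.png',im[:,:,::-1])
crop('pics/w10.png',140,120,380,330,3,'pics/w10b.png')
E
```

```text
clock: 10.72
position: [0.6157, 0.1929, 0.2607]
ee_rot: [0.764, 0.645, -0.0, -0.001]
ft_force: [-0.3, 0.4, 0.8]
grip_width: 0.002
clock 10.72 pos [0.6157 0.1929 0.2607] yaw -9.62 tilt [ 0.     -0.0014 -1.    ] delta [-0.0012  0.0006  0.1107] turn -0.0001 F [-0.3  0.4  0.8] j [-0.65  0.37  0.38  1.33 -0.14  1.47 -0.45] grip 0.1
```

View pics/w10b.png

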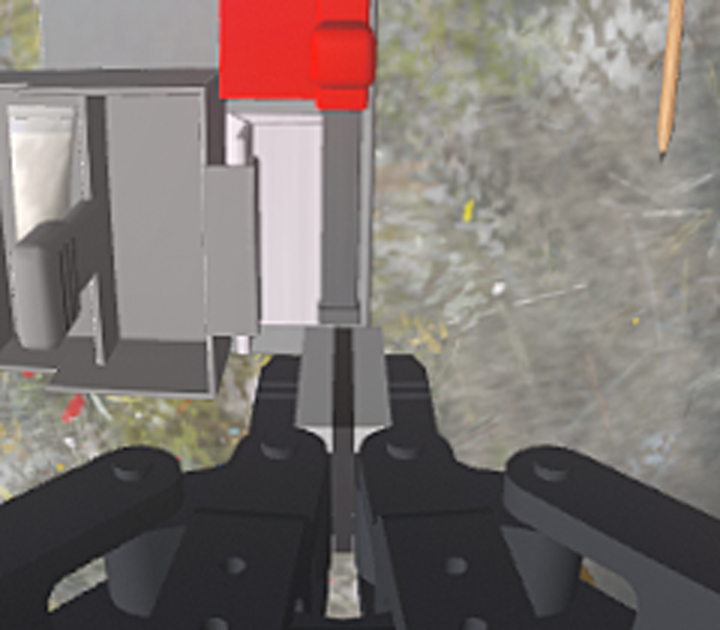

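View pics/d10.png

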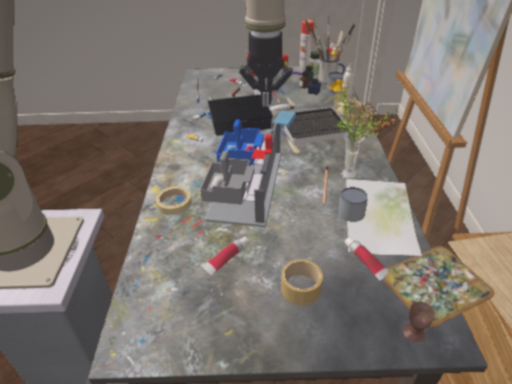

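```bash
python3 - <<'E'
from h import *
import pickle
c=pickle.load(open('w10.pkl','rb'))
p=onz('wrist',[(140+x/3,120+y/3) for x,y in [(314,28),(373,28),(373,82),(314,82)]],.175,c);print(p,p.mean(0))
p=onz('wrist',[(140+x/3,120+y/3) for x,y in [(220,98)]],.115,c);print('plate corner',p)
E
```

```text
[[0.61679098 0.24522701 0.175     ]
 [0.63329733 0.24243919 0.175     ]
 [0.63078906 0.22705752 0.175     ]
 [0.61410754 0.229875   0.175     ]] [0.62374623 0.23614968 0.175     ]
plate corner [[0.57652034 0.22167378 0.115     ]]
```

The wrist view gives the knob centre at (0.624, 0.236), about 44 mm ahead of the closed fingers along the push line and in line to 1 mm. I'll descend and then push.

```bash
python3 -m handwheel '[{"jaw":0,"delta_pos":[0,0,0.02],"turn":0},{"jaw":0,"delta_pos":[0,0,0.045],"turn":0},{"jaw":0,"delta_pos":[0,0,0.07],"turn":0},{"jaw":0,"delta_pos":[0,0,0.09],"turn":0},{"jaw":0,"delta_pos":[0,0,0.103],"turn":0},{"jaw":0,"delta_pos":[0,0,0.108],"turn":0},{"jaw":0,"delta_pos":[0,0,0.108],"turn":0},{"jaw":0,"delta_pos":[0.01,0,0.108],"turn":0},{"jaw":0,"delta_pos":[0.018,0,0.108],"turn":0},{"jaw":0,"delta_pos":[0.022,0,0.108],"turn":0}]'; python3 rel.py 0.616 0.1916 0.152 -9.6
```

```text
clock: 11.7
position: [0.6206, 0.2161, 0.1549]
ee_rot: [0.764, 0.646, 0.001, -0.0]
ft_force: [-0.5, 0.5, -0.6]
grip_width: -0.001
clock 11.7 pos [0.6206 0.2161 0.1549] yaw -9.57 tilt [ 0.0021  0.0014 -1.    ] delta [-0.0249 -0.0005  0.0028] turn 0.0002 F [-0.5  0.5 -0.6] j [-0.67  0.44  0.36  1.46 -0.16  1.27 -0.46] grip -0.1
```

```bash
python3 -m handwheel '[{"jaw":0,"delta_pos":[0.005,0,0],"turn":0},{"jaw":0,"delta_pos":[0.01,0,0],"turn":0},{"jaw":0,"delta_pos":[0.015,0,0],"turn":0},{"jaw":0,"delta_pos":[0.02,0,0],"turn":0},{"jaw":0,"delta_pos":[0.025,0,0],"turn":0},{"jaw":0,"delta_pos":[0.03,0,0],"turn":0},{"jaw":0,"delta_pos":[0.035,0,0],"turn":0},{"jaw":0,"delta_pos":[0.04,0,0],"turn":0},{"jaw":0,"delta_pos":[0.045,0,0],"turn":0},{"jaw":0,"delta_pos":[0.048,0,0],"turn":0}]'; python3 rel.py 0.616 0.1916 0.152 -9.6
python3 - <<'E'
from h import *
cv2.imwrite('pics/s11.png',camera('scene')[:,:,::-1]);cv2.imwrite('pics/d11.png',camera('side')[:,:,::-1])
crop('pics/s11.png',105,100,255,240,5,'pics/s11b.png');crop('pics/d11.png',190,70,310,220,4,'pics/d11b.png')
E
```

```text
clock: 12.53
position: [0.6282, 0.2616, 0.1535]
ee_rot: [0.764, 0.645, 0.0, -0.0]
ft_force: [0.4, -0.2, 0.2]
grip_width: -0.0
clock 12.53 pos [0.6282 0.2616 0.1535] yaw -9.65 tilt [ 3.e-04 -1.e-04 -1.e+00] delta [-0.071  -0.0002  0.0015] turn -0.0003 F [ 0.4 -0.2  0.2] j [-0.7   0.49  0.34  1.38 -0.17  1.29 -0.52] grip -0.0
```

View pics/s11b.png

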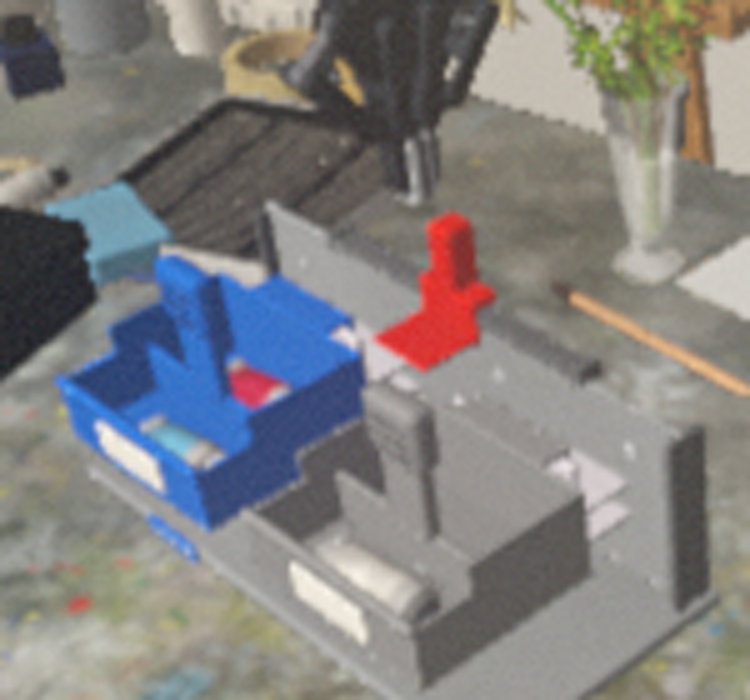

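View pics/d11b.png

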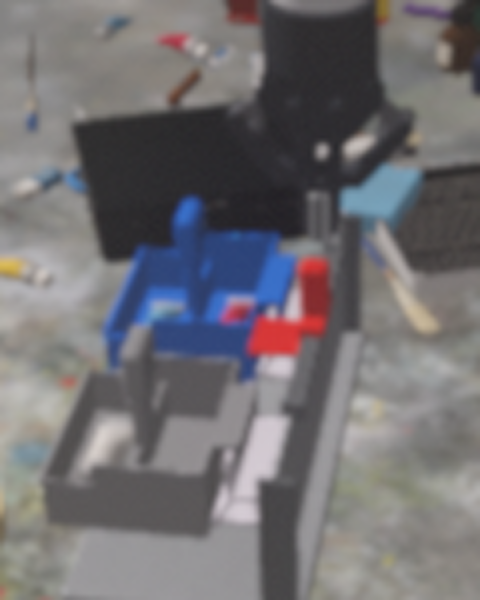

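```bash
python3 - <<'E'
from h import *
o=get_obs();print(o['position'],o['clock'])
P=[o['position'],o['position']+[0,0,.02],[.6237,.2361,.175],[.6237,.2361,.135]]
s=proj('scene',P);d=proj('side',P)
print((s-[105,100])*5);print((d-[190,70])*4)
# tip pixel triangulation
print(tri([('scene',(105+422/5,100+203/5)),('side',(190+318/4,70+240/4))]))
E
```

```text
[0.62803686 0.26153889 0.15348137] 12.6333
[[419.12510757 233.76737871]
 [414.63272114 201.12474214]
 [446.63413807 214.76956754]
 [454.85090449 279.89757476]]
[[320.72923125 268.67332963]
 [320.63589148 243.65789853]
 [315.85898322 260.95173609]
 [316.15209907 310.99216751]]
(array([0.62557314, 0.25473858, 0.17793357]), [np.float64(2.153017615109569), np.float64(2.153017615109656)])
```

The fingers passed over the knob. The pictures put the visible tips at z≈0.178, about 24 mm higher than the reported TCP, and the keeper has not moved. I'll raise, go back, lower further and check by camera.

```bash
python3 -m handwheel '[{"jaw":0,"delta_pos":[0,0,-0.015],"turn":0},{"jaw":0,"delta_pos":[0,0,-0.03],"turn":0},{"jaw":0,"delta_pos":[-0.025,0,-0.03],"turn":0},{"jaw":0,"delta_pos":[-0.05,0,-0.03],"turn":0},{"jaw":0,"delta_pos":[-0.07,0,-0.03],"turn":0},{"jaw":0,"delta_pos":[-0.075,0,-0.02],"turn":0},{"jaw":0,"delta_pos":[-0.075,0,-0.005],"turn":0},{"jaw":0,"delta_pos":[-0.075,0,0.005],"turn":0},{"jaw":0,"delta_pos":[-0.075,0,0.012],"turn":0},{"jaw":0,"delta_pos":[-0.075,0,0.012],"turn":0}]'; python3 rel.py 0.616 0.1916 0.135 -9.6
python3 - <<'E'
from h import *
cv2.imwrite('pics/s12.png',camera('scene')[:,:,::-1]);cv2.imwrite('pics/d12.png',camera('side')[:,:,::-1])
crop('pics/s12.png',105,100,255,240,5,'pics/s12b.png');crop('pics/d12.png',190,70,310,220,4,'pics/d12b.png')
o=get_obs();P=[o['position'],o['position']+[0,0,.02]]
print((proj('scene',P)-[105,100])*5,(proj('side',P)-[190,70])*4)
E
```

```text
clock: 13.47
position: [0.6145, 0.1873, 0.1395]
ee_rot: [0.764, 0.645, -0.001, -0.001]
ft_force: [-0.9, -0.2, -0.1]
grip_width: 0.0
clock 13.47 pos [0.6145 0.1873 0.1395] yaw -9.63 tilt [-0.0014 -0.0027 -1.    ] delta [0.0045 0.0008 0.0045] turn -0.0002 F [-0.9 -0.2 -0.1] j [-0.64  0.42  0.37  1.51 -0.16  1.24 -0.42] grip 0.0
[[517.20540039 302.6416011 ]
 [513.82389375 269.73179083]] [[306.80762518 342.66794814]
 [306.54894438 317.3041887 ]]
```

View pics/s12b.png

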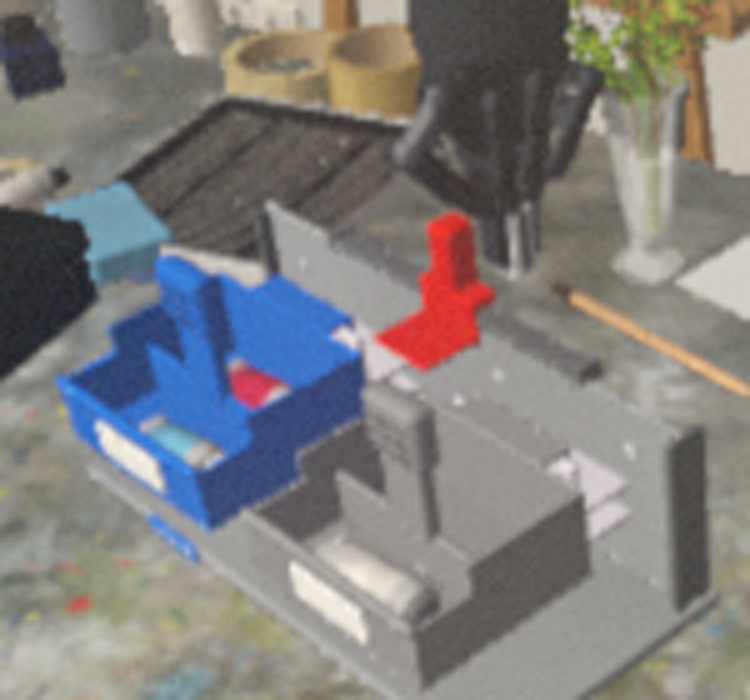

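View pics/d12b.png

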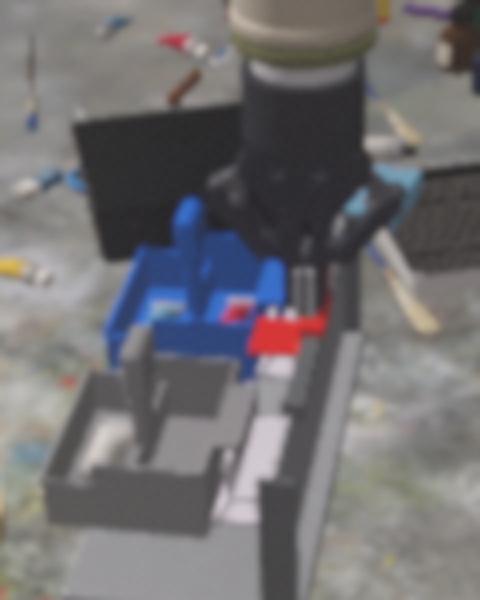

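The tips now sit at z≈0.160, just right of the knob at scene crop (517,272). I'll lower 10 mm and push along tool +x.

```bash
python3 -m handwheel '[{"jaw":0,"delta_pos":[0,0,0.005],"turn":0},{"jaw":0,"delta_pos":[0,0,0.01],"turn":0},{"jaw":0,"delta_pos":[0.01,0,0.01],"turn":0},{"jaw":0,"delta_pos":[0.02,0,0.01],"turn":0},{"jaw":0,"delta_pos":[0.027,0,0.01],"turn":0},{"jaw":0,"delta_pos":[0.032,0,0.01],"turn":0},{"jaw":0,"delta_pos":[0.037,0,0.01],"turn":0},{"jaw":0,"delta_pos":[0.042,0,0.01],"turn":0},{"jaw":0,"delta_pos":[0.047,0,0.01],"turn":0},{"jaw":0,"delta_pos":[0.05,0,0.01],"turn":0}]'; python3 rel.py 0.616 0.1916 0.129 -9.6
python3 - <<'E'
from h import *
cv2.imwrite('pics/s13.png',camera('scene')[:,:,::-1])
crop('pics/s13.png',105,100,255,240,5,'pics/s13b.png')
E
```

```text
clock: 14.4
position: [0.6241, 0.2367, 0.1317]
ee_rot: [0.764, 0.645, 0.0, 0.0]
ft_force: [-0.3, -2.1, 0.4]
grip_width: -0.002
clock 14.4 pos [0.6241 0.2367 0.1317] yaw -9.67 tilt [ 2.e-04  1.e-04 -1.e+00] delta [-0.0458 -0.0004  0.0026] turn -0.0004 F [-0.3 -2.1  0.4] j [-0.68  0.48  0.35  1.45 -0.17  1.24 -0.49] grip -0.1
```

View pics/s13b.png

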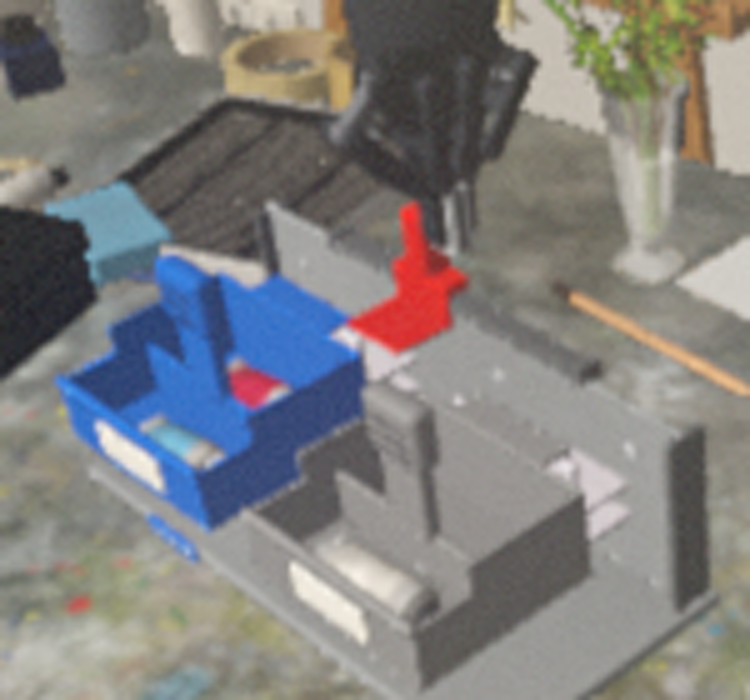

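The keeper is moving with a 2 N reaction, and its plate clears the lip. I'll go on towards the stop, about 37 mm further.

```bash
python3 -m handwheel '[{"jaw":0,"delta_pos":[0.005,0,0],"turn":0},{"jaw":0,"delta_pos":[0.01,0,0],"turn":0},{"jaw":0,"delta_pos":[0.015,0,0],"turn":0},{"jaw":0,"delta_pos":[0.02,0,0],"turn":0},{"jaw":0,"delta_pos":[0.025,0,0],"turn":0},{"jaw":0,"delta_pos":[0.029,0,0],"turn":0},{"jaw":0,"delta_pos":[0.032,0,0],"turn":0},{"jaw":0,"delta_pos":[0.032,0,0],"turn":0}]'; python3 rel.py 0.616 0.1916 0.129 -9.6
```

```text
clock: 15.12
position: [0.6292, 0.2688, 0.1316]
ee_rot: [0.764, 0.645, 0.0, -0.0]
ft_force: [-0.4, -0.4, 0.3]
grip_width: -0.002
clock 15.12 pos [0.6292 0.2688 0.1316] yaw -9.63 tilt [ 6.e-04 -2.e-04 -1.e+00] delta [-0.0783 -0.0001  0.0025] turn -0.0001 F [-0.4 -0.4  0.3] j [-0.71  0.52  0.34  1.4  -0.17  1.26 -0.52] grip -0.2
```

```bash
python3 -m handwheel '[{"jaw":0,"delta_pos":[0.002,0,0],"turn":0},{"jaw":0,"delta_pos":[0.004,0,0],"turn":0}]'; python3 -m handwheel '[{"jaw":0,"delta_pos":[0.001,0,0],"turn":0},{"jaw":0,"delta_pos":[0.002,0,0],"turn":0}]'
```

```text
clock: 15.28
position: [0.6297, 0.2704, 0.1315]
ee_rot: [0.765, 0.645, -0.001, 0.0]
ft_force: [-5.3, -8.9, 4.5]
grip_width: -0.0
clock: 15.45
position: [0.6297, 0.2704, 0.1315]
ee_rot: [0.765, 0.644, -0.002, 0.001]
ft_force: [-7.0, -12.3, 5.7]
grip_width: -0.004
```

Force rose to about 14 N with no further travel, so it looks like the stop. I'll back off, rise and verify.

```bash
python3 -m handwheel '[{"jaw":0,"delta_pos":[-0.01,0,0],"turn":0},{"jaw":0,"delta_pos":[-0.025,0,0],"turn":0},{"jaw":0,"delta_pos":[-0.025,0,-0.03],"turn":0},{"jaw":0,"delta_pos":[-0.025,0,-0.065],"turn":0},{"jaw":0,"delta_pos":[-0.025,0,-0.1],"turn":0},{"jaw":0,"delta_pos":[-0.02,-0.02,-0.13],"turn":0},{"jaw":0,"delta_pos":[0,-0.05,-0.13],"turn":0},{"jaw":0,"delta_pos":[0.03,-0.08,-0.13],"turn":0},{"jaw":0,"delta_pos":[0.05,-0.09,-0.13],"turn":0},{"jaw":0,"delta_pos":[0.05,-0.09,-0.13],"turn":0}]'; python3 rel.py 0.616 0.1916 0.129 -9.6
python3 - <<'E'
from h import *
import pickle
cv2.imwrite('pics/s14.png',camera('scene')[:,:,::-1]);cv2.imwrite('pics/d14.png',camera('side')[:,:,::-1])
c=calibration('wrist');cv2.imwrite('pics/w14.png',camera('wrist')[:,:,::-1]);pickle.dump(c,open('w14.pkl','wb'))
crop('pics/s14.png',105,100,255,240,5,'pics/s14b.png');crop('pics/d14.png',190,70,310,220,4,'pics/d14b.png');crop('pics/w14.png',140,60,400,280,3,'pics/w14b.png')
E
```

```text
clock: 16.28
position: [0.5462, 0.3441, 0.2616]
ee_rot: [0.761, 0.648, 0.001, -0.002]
ft_force: [0.6, 1.1, -0.1]
grip_width: 0.002
clock 16.28 pos [0.5462 0.3441 0.2616] yaw -9.19 tilt [ 0.0035 -0.0022 -1.    ] delta [-0.1398  0.0935  0.1319] turn 0.0023 F [ 0.6  1.1 -0.1] j [-0.86  0.36  0.32  1.33 -0.12  1.47 -0.71] grip 0.1
```

View pics/s14b.png

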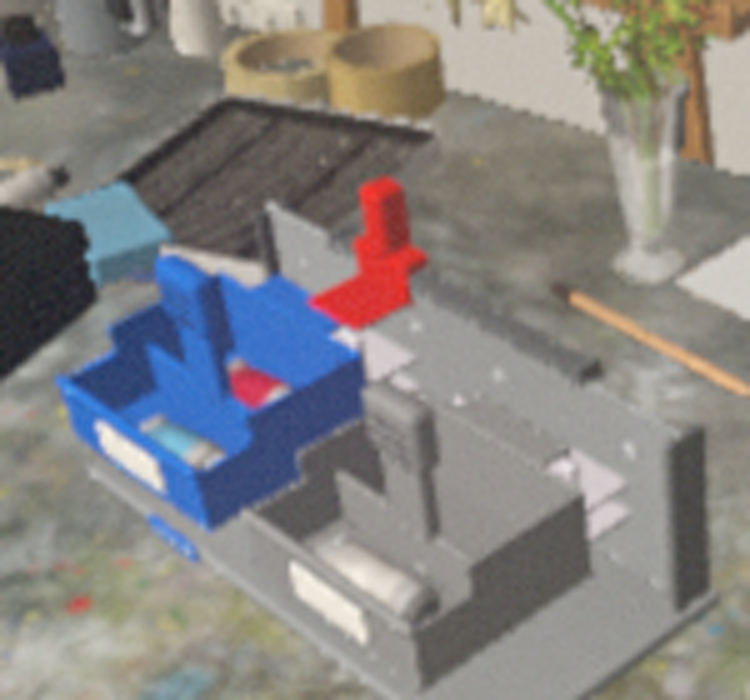

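View pics/d14b.png

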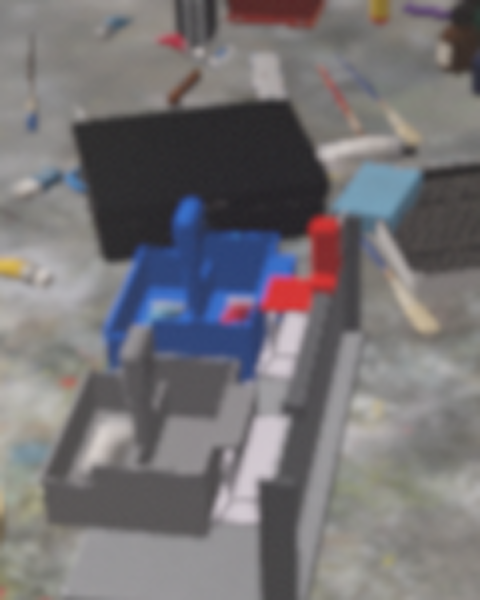

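View pics/w14b.png

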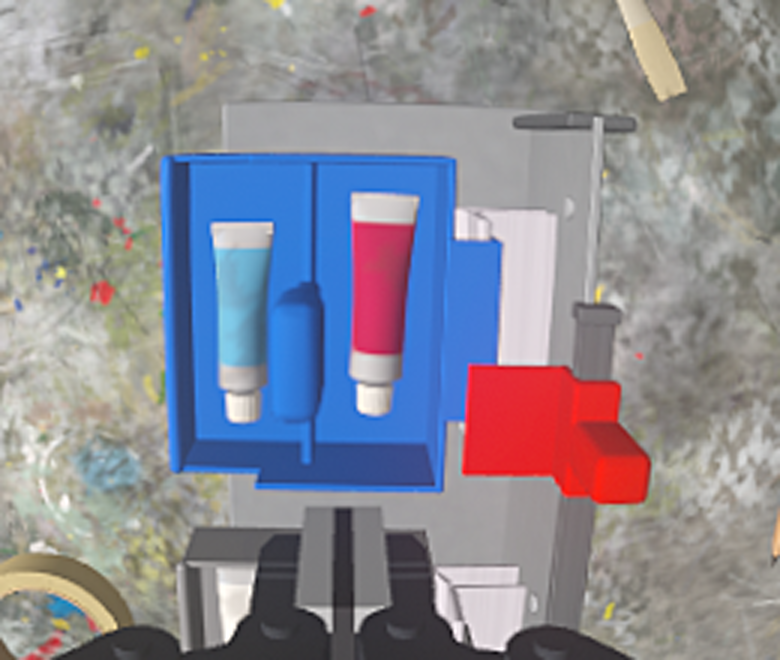

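```bash
python3 - <<'E'
from h import *
import pickle
c=pickle.load(open('w14.pkl','rb')); O=np.array([.5885,.2445])
a=np.radians(-9.6);X=np.array([np.cos(a),np.sin(a)]);Y=np.array([-X[1],X[0]])
def rr(p): return [((q[:2]-O)@X*1e3).round(1) for q in p],[((q[:2]-O)@Y*1e3).round(1) for q in p]
W=lambda L:[(140+x/3,60+y/3) for x,y in L]
print('plate L/R edges',rr(onz('wrist',W([(469,367),(566,367),(464,474)]),.115,c)))
print('knob top',rr(onz('wrist',W([(594,453),(650,453),(645,502),(597,502)]),.175,c)))
print('lip',rr(onz('wrist',W([(500,241)]),.106,c)))
S=lambda x,y:(105+x/5,100+y/5)
for s in ('s12','s14'):
    pass
print('scene knob before/after',rr(onz('scene',[S(452,225),S(381,188)],.175)))
D=lambda x,y:(190+x/4,70+y/4)
print('side',rr(onz('side',[D(314,266),D(324,225)],.175)))
E
```

```text
plate L/R edges ([np.float64(-6.9), np.float64(29.9), np.float64(-7.0)], [np.float64(74.2), np.float64(74.3), np.float64(31.9)])
knob top ([np.float64(25.3), np.float64(44.2), np.float64(44.5), np.float64(28.0)], [np.float64(62.7), np.float64(62.4), np.float64(45.4), np.float64(45.9)])
lip ([np.float64(4.5)], [np.float64(119.8)])
scene knob before/after ([np.float64(31.0), np.float64(32.0)], [np.float64(-12.4), np.float64(45.7)])
side ([np.float64(35.7), np.float64(35.6)], [np.float64(-9.1), np.float64(46.6)])
```

The keeper is at about +53 to +54 mm, which matches the +55 stop within measuring error, and its plate covers roughly 25 mm of the lip. The bin is unchanged with both tubes in it, and the robot touches nothing.

```bash
python3 - <<'E'
from h import *
for n,f,boxes in [('scene','s14',[(120,240,175,290),(305,200,360,250)]),('side','d14',[(150,180,195,220),(275,255,328,310)])]:
    A=cv2.imread(f'pics/{n}0.png').astype(int);B=cv2.imread(f'pics/{f}.png').astype(int)
    for b in boxes: print(n,b,abs(A-B)[b[1]:b[3],b[0]:b[2]].mean().round(2))
print(get_obs()['ft_force'],get_obs()['clock']); hand_in()
E
```

```text
scene (120, 240, 175, 290) 3.33
scene (305, 200, 360, 250) 3.24
side (150, 180, 195, 220) 1.02
side (275, 255, 328, 310) 0.96
[ 0.35777989 -0.39669519 -0.15452607] 16.4333
the job is handed in; nothing more can be done
```

I hung the blue bin, with both tubes in it, in the empty left bay. Then I pushed the red keeper left to its stop over the bin's lip and handed the job in at about 16.4 s.

**Last checks**
- **Bin:** it hangs level and centred to about 1 px, about 2 mm, in all three views, with the flange behind the tongue and the gripper clear of it. In the scene view, points projected from the model sat up to about 1.6 px off. The fixed grey bin showed nearly the same offsets, so I took that as calibration error.
- **Keeper:** it stopped moving at about 14 N of push. The wrist view puts it at about +53 to +54 mm, which fits the +55 stop within measuring error. The scene and side views gave +46 to +47 mm, but their readings before the push were off by a similar amount, and the travel they show, 56 to 58 mm, agrees.
- **Tape rolls:** their image regions hardly changed from the first pictures, so I take them as not moved.

**What went wrong on the way:** the first push passed over the knob without touching it. In the pictures the finger tips sat about 20 mm higher than the reported tool point. I lowered the tool and the second push worked. The same error means the bin was held nearer the top of its grip than planned, but it held.

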